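# Load the board-cleaning rack, prime the cleaner and lay out the brush

### The arm

A 6-joint arm with a two-finger parallel gripper is mounted at the origin on the work surface. World frame = base frame: x ahead of the robot, y to its left, z up, the work surface at z = 0. Lengths are in mm, angles in degrees, forces in N, time in s.
With the tool pointing down it reaches from about 350 to 850 mm from the base axis. Payload 8.1 kg.
Tool frame: the origin (TCP) lies on the centre line of the jaws, within the pads' length; the fingertips stand 14 mm ahead of it and the grasp point (between the pads) lies 5 mm behind it; z points along the fingers, y is the line along which they close (so a half turn about z gives the same grasp; the last joint's range is limited). The gripper opens to 85 mm and grips with 20 to 120 N. Pads are 22 mm wide; open, the fingers measure 114 mm over their backs; the gripper's body (76 mm by 85 mm) begins 54 mm behind the grasp point. The pads swing forward as they close: fully open they stand 13 mm farther back than shut.
Start: joints at [-72.903, 7.471, 85.268, -0, 87.261, -4.893], TCP at [224.688, -556.346, 245.292] pointing down, gripper open.
Joint ranges: [-169.43, 169.43], [-51.17, 129.36], [1.28, 143.12], [-76.62, 256.62], [0, 156.53], [-152.29, 152.29]. Speed limits (degrees/s): [136.94, 136.94, 159.86, 180, 180, 180].

### API

Orientations are given as [roll, pitch, yaw] about the fixed x, y, z axes, in that order (R = Rz(yaw) Ry(pitch) Rx(roll)).
In Python, from bench import sense, snapshot, camera_info, hand_in gives the robot as it stands. The module is installed in compiled form; this text tells all that it offers.
- The arm moves only by the tool apply_moves, never from a script. Its argument "deltas" is a list of rows, each a list of 7 numbers: the shift along the tool's x, y, z scaled (see below), then the turn, a rotation vector about the tool's x, y, z scaled (see below), then the opening, from 0 (shut) to 1 (fully open). In form: [[dx, dy, dz, ax, ay, az, claw], ...]. A call has 1 to 8 rows; each row shifts and turns the commanded pose from where the row before left it, along the tool's axes as they then stand; what a row does not reach is not made up. The controller multiplies each number of a shift by 0.03 m and each number of a turn by 0.08 rad. A row lasts 1/8 s, in which the tool goes at most 62.5 mm and 10.7 degrees, less where a joint would pass 70% of its speed; a pose out of reach is approached as far as the arm can. A call with a number of a shift or a turn outside -1 to 1 is refused whole. A call with a gripper value outside its range is refused whole. The fingers move at their own pace and stop on an object; "grip_force" is the grip in N (left out, the last holds). Time passes only in rows, so rows that do not move let the fingers close. It gives the time, the measured TCP pose, the force, the opening and the grip force at its end, in the units of the state.
- sense(): the state, without advancing time (a new reading comes with each control period).
- snapshot(name): name is "scene" or "side" or "wrist"; returns the picture (400x640x3 uint8, red, green, blue); there is no depth.
- camera_info(name): a dict with "vertical_fov" (degrees; the focal length in pixels is half the picture's height over the tangent of half this angle, whatever the lens; pixels are square), "cx", "cy" (the principal point, pixels), "k1" (the pictures are not rectified: a ray, as slopes to the right and down, at radius r is drawn at 1 + k1 r^2 times it, then the intrinsics apply), "origin" and "rotation" of the camera in the world; the wrist camera has in their place "tool_from_camera" (4x4, takes a point from camera to tool coordinates, whose origin is the TCP and whose axes are the flange's). Camera axes: x right, y up, looking along -z (the intrinsics and any distortion apply to the point x, -y, -z); pixel columns grow to the right and rows downward; lengths in mm; the calibration is good to about 2 mm. A picture is of the moment at which its call begins: read the wrist's pose just before it. camera_info takes no time and is no camera call.
- hand_in(): hands the job in; it is judged then, once.
The state is a dict: "time": time; "joint_pos": joint angles; "qd": joint speeds; "joint_efforts": joint torques, N m; "tool_pos": TCP position; "tcp_rot": TCP orientation; "ft_force": force on the tool from outside, world axes, zero at the start; "wrist_torque": the same for the moment, N m; "finger_gap": finger opening in mm; "grip_force": force on a finger pad.
Only numpy, scipy, OpenCV 4.12 (cv2) and the standard library are available. Lean on these libraries where they do the work, as an engineer would, in place of code of your own. Each camera call takes 0.05 s, during which the arm holds its last target. There are 200 camera calls.

### The job

Get the next cleaning batch ready: slide every circuit board lying on the bench into a bay of its own in the cleaning rack, brass contact edge first, until it is fully home and flush with the rack's front. When all the boards are in, give the cleaner canister's nozzle cap a full press down and let it spring back up; last of all, pull the brush out of the tool cup and lay it flat inside the shallow steel tray. Leave the other things on the bench where they are.

Things in the scene. Friction and masses are not known exactly. Their poses are not given: they have to be found in the camera images.
- rack: fixed cleaning rack. Origin on the table under the middle of its front; +x points into its 4 bays, +y along the row. Bays 72 mm apart, 62.5 mm wide between white walls with rounded fronts, 110 mm deep to a stop, open on top, floor 6 mm up. Walls 30 mm high; from 20 mm behind the front they overhang the bays by 6 mm, 19.5 mm above the bay floor. Grey housing behind, 65 mm high
- bay0 (a point): bay 0 (-y end of the row, y -108 mm in the rack's frame): the point on the bay floor, in the middle of its width, at the solid stop; axes as the rack. The contact edge of a board that is fully home is here and its tail is flush with the rack's front
- bay1 (a point): bay 1 (middle of the row, y -36 mm in the rack's frame): the point on the bay floor, in the middle of its width, at the solid stop; axes as the rack. The contact edge of a board that is fully home is here and its tail is flush with the rack's front
- bay2 (a point): bay 2 (middle of the row, y 36 mm in the rack's frame): the point on the bay floor, in the middle of its width, at the solid stop; axes as the rack. The contact edge of a board that is fully home is here and its tail is flush with the rack's front
- bay3 (a point): bay 3 (+y end of the row, y 108 mm in the rack's frame): the point on the bay floor, in the middle of its width, at the solid stop; axes as the rack. The contact edge of a board that is fully home is here and its tail is flush with the rack's front
- board0: loose circuit board in a flat black carrier, 110 x 60 x 14 mm (x, y, z), 0.08 to 0.16 kg, lying flat on the table; origin at the centre of its underside, +x towards its brass contact edge (which is 55 mm from the origin), z up. May be absent
- board1: loose circuit board in a flat black carrier, 110 x 60 x 14 mm (x, y, z), 0.08 to 0.16 kg, lying flat on the table; origin at the centre of its underside, +x towards its brass contact edge (which is 55 mm from the origin), z up. May be absent
- board2: loose circuit board in a flat black carrier, 110 x 60 x 14 mm (x, y, z), 0.08 to 0.16 kg, lying flat on the table; origin at the centre of its underside, +x towards its brass contact edge (which is 55 mm from the origin), z up. May be absent
- board3: loose circuit board in a flat black carrier, 110 x 60 x 14 mm (x, y, z), 0.08 to 0.16 kg, lying flat on the table; origin at the centre of its underside, +x towards its brass contact edge (which is 55 mm from the origin), z up. May be absent
- cap (a joint): sprung nozzle cap of the cleaner canister: 0 up, 0.010 m fully down; about 2.5 N to start, 7.5 N at the bottom; springs back
- cap_top (a point): centre of the flat top of the white cap (34 mm across, 22 mm high) on the fixed aluminium canister (60 mm across, foot 84 mm across), 170 mm above the table when up
- cup: fixed black square tool cup, 75 mm foot and 50 mm square, 75 mm high, square well 30 mm wide down to a floor 6 mm above the table; origin at the centre of its underside, z up
- brush: loose cleaning brush 200 mm long, 60 g, standing bristles up in the cup: square wooden handle 16 x 16 mm and 150 mm long, then a steel and bristle head 30 x 18 mm and 50 mm long. Origin at the centre of the handle's foot, +z along the handle to the bristles; the handle's faces are along its x and y
- brush_grip (a point): point on the brush's axis 115 mm from its foot, near its centre of mass
- tray: fixed shallow steel tray 240 x 110 mm (x, y), walls 4 mm thick and 14 mm high, floor 3 mm above the table; origin at the centre of its underside, x along its length
- tape: bystander, loose: yellow tape roll, 64 mm across, 24 mm high; leave it where it is
- flux_jar: bystander, loose: small jar, 52 mm across, 50 mm high; leave it where it is
- phone: bystander, loose: black phone with a glossy screen, 150 x 73 x 10 mm, lying flat; leave it where it is
- mug: bystander, loose: white mug, 80 mm across, 90 mm high; leave it where it is
- screwdriver: bystander, loose: screwdriver, 170 mm long, lying; leave it where it is
Mind the look-alikes: they are no part of the job. There is more than one size of the brush; the job needs the middle-sized.

How it is judged (in metres and radians):
On the way, in this order (a step that is already met when the one before it is completed fails the run):
1. every board on the bench is fully home in a bay, contact edge first (height (world z) of each of board0, board1, board2, board3 below 0.01 m and ((x of bay0 in the frame of board0 above 0.049 m and distance between board0 and bay0 below 0.061 m) or (x of bay1 in the frame of board0 above 0.049 m and distance between board0 and bay1 below 0.061 m) or (x of bay2 in the frame of board0 above 0.049 m and distance between board0 and bay2 below 0.061 m) or (x of bay3 in the frame of board0 above 0.049 m and distance between board0 and bay3 below 0.061 m)) and ((x of bay0 in the frame of board1 above 0.049 m and distance between board1 and bay0 below 0.061 m) or (x of bay1 in the frame of board1 above 0.049 m and distance between board1 and bay1 below 0.061 m) or (x of bay2 in the frame of board1 above 0.049 m and distance between board1 and bay2 below 0.061 m) or (x of bay3 in the frame of board1 above 0.049 m and distance between board1 and bay3 below 0.061 m)) and ((x of bay0 in the frame of board2 above 0.049 m and distance between board2 and bay0 below 0.061 m) or (x of bay1 in the frame of board2 above 0.049 m and distance between board2 and bay1 below 0.061 m) or (x of bay2 in the frame of board2 above 0.049 m and distance between board2 and bay2 below 0.061 m) or (x of bay3 in the frame of board2 above 0.049 m and distance between board2 and bay3 below 0.061 m)) and ((x of bay0 in the frame of board3 above 0.049 m and distance between board3 and bay0 below 0.061 m) or (x of bay1 in the frame of board3 above 0.049 m and distance between board3 and bay1 below 0.061 m) or (x of bay2 in the frame of board3 above 0.049 m and distance between board3 and bay2 below 0.061 m) or (x of bay3 in the frame of board3 above 0.049 m and distance between board3 and bay3 below 0.061 m))), for 0.2 s.
2. the canister's cap is pressed fully down (8 mm or more of its 10 mm) (value of joint cap above 0.008 m), for 0.05 s.
3. the cap has sprung back up (value of joint cap below 0.002 m), for 0.1 s.
4. the brush lies flat inside the tray (angle between brush's own z axis and vertical between 1.4 and 1.74 rad and x of brush_grip in the frame of tray between -0.045 and 0.045 m and y of brush_grip in the frame of tray between -0.05 and 0.05 m and height (world z) of brush_grip below 0.022 m and linear speed of brush below 0.03 m/s), for 0.2 s.
At the end, for the whole second after the job is handed in: Each board's contact edge within 6 mm of the end point of a bay; cap up (within 2 mm); brush at rest in the tray within 10 degrees of level, its grip point under 22 mm above the table and within 45 mm (lengthwise) and 50 mm (across) of the tray's middle (all of step 1 and all of step 4 and value of joint cap below 0.002 m); the robot touches nothing.
It fails at once if a bystander is moved by more than 40 mm (distance of any of tape, flux_jar, phone, mug, screwdriver from where it was at the start of the episode above 0.04 m).
Of board0, board1, board2, board3 only 3 to 4 are there at a start; the rules pass over those that are not, and their reading is None.
At some moment in a run one of board0, board1, board2, board3 may be knocked a few centimetres aside while the robot is not near it.
Once in a run the grip may slacken for a moment while it holds something.
It also fails if it takes over 210 s, if anything falls off the work surface, if the arm or the gripper's body presses on something with over 40 N, if the wrist force passes 120 N, or if a joint passes its speed limit or range.

## Working session

There is one attempt and no reset: what is moved stays moved. The work goes in short steps, Python scripts to look and compute and a tool call to move; the robot and the scene stay as the last step left them, time stands still between calls to the robot, and variables do not carry over. Pictures are saved under pics/ and viewed, at most 14 in all, crops included, and the job is handed in when it is done.

Besides the shell and the picture viewer there is one more tool, called after "Emit:" by a JSON object that holds its "api" and its "payload". apply_moves: Moves the arm, as the interface text tells. Its arguments: {"type":"object","properties":{"deltas":{"type":"array"},"grip_force":{"type":"number"}},"required":["deltas"]}

```bash
mkdir -p pics; cat > h.py <<'E'
import numpy as np, cv2, json
from bench import sense, snapshot, camera_info
from scipy.spatial.transform import Rotation as R
def pose(s=None):
    s=s or sense(); return np.array(s["tool_pos"],float), R.from_euler('xyz',s["tcp_rot"],degrees=True).as_matrix()
def cam(name,s=None):
    c=camera_info(name)
    if name=="wrist":
        p,r=pose(s); T=np.array(c["tool_from_camera"],float); return c,p+r@T[:3,3],r@T[:3,:3]
    return c,np.array(c["origin"],float),np.array(c["rotation"],float).reshape(3,3)
def K(c):
    f=200/np.tan(np.radians(c["vertical_fov"])/2); return np.array([[f,0,c["cx"]],[0,f,c["cy"]],[0,0,1]])
def rays(C,uv):
    c,o,r=C; uv=np.array(uv,float).reshape(-1,1,2)
    d=((uv[:,0]-[c["cx"],c["cy"]])/K(c)[0,0]); n=d.copy()
    for _ in range(30): n=d/(1+c["k1"]*(n**2).sum(1,keepdims=True))
    v=np.c_[n[:,0],-n[:,1],-np.ones(len(n))]; return o,v@r.T
def onz(C,uv,z):
    o,v=rays(C,uv); return o+v*((z-o[2])/v[:,2])[:,None]
def proj(C,P):
    c,o,r=C; q=(np.atleast_2d(P)-o)@r; n=np.c_[q[:,0],-q[:,1]]/-q[:,2:]
    n=n*(1+c["k1"]*(n**2).sum(1,keepdims=True)); return n*K(c)[0,0]+[c["cx"],c["cy"]]
def tri(Cs,uvs):
    A=np.zeros((3,3));b=np.zeros(3)
    for C,u in zip(Cs,uvs):
        o,v=rays(C,u); v=v[0]/np.linalg.norm(v[0]); M=np.eye(3)-np.outer(v,v); A+=M;b+=M@o
    return np.linalg.solve(A,b)
def snap(name,fn):
    s=sense(); im=snapshot(name); im=np.ascontiguousarray(im[...,::-1]); cv2.imwrite(fn,im); return s,im
E
python3 - <<'E'
from h import *
for n in ("scene","side","wrist"):
    s,im=snap(n,f"pics/{n}0.png"); print(n,json.dumps(camera_info(n),default=lambda a:np.array(a).round(3).tolist()))
print(sense())
a=cv2.imread("pics/scene0.png");
E
```

```text
scene {"vertical_fov": 56.33792939824668, "cx": 315.4983989233122, "cy": 194.88673283240266, "k1": -0.07357457430763095, "origin": [1296.72, 413.3, 751.747], "rotation": [55.139, -0.843, 119.26]}
side {"vertical_fov": 43.3766903949153, "cx": 319.7302544418395, "cy": 211.01749697784632, "k1": -0.00860127417488401, "origin": [-244.651, 883.047, 790.474], "rotation": [61.013, 0.3, -138.803]}
wrist {"vertical_fov": 67.86401742149168, "cx": 321.0521688471796, "cy": 197.13167953634772, "k1": -0.02067606988023927, "tool_from_camera": [[0.0, 0.963, 0.27, 69.578], [1.0, 0.0, -0.0, -0.681], [-0.0, 0.27, -0.963, -129.181], [0.0, 0.0, 0.0, 1.0]]}
{'time': 0.15, 'joint_pos': array([-7.29041089e+01,  7.50624317e+00,  8.53148982e+01, -1.47990474e-03,
        8.72606356e+01, -4.89348242e+00]), 'qd': array([-0.04790356, -0.09493476, -0.07847083,  0.11182647, -0.00165835,
        0.02942594]), 'joint_efforts': array([ 1.32628578e-03, -5.70063472e+01, -5.01156449e+01, -1.43980101e-04,
        9.60448582e-03,  3.47624427e-05]), 'tool_pos': array([ 224.5518475 , -555.96789487,  244.47464653]), 'tcp_rot': array([-1.79918395e+02, -5.50313863e-03,  2.19894414e+01]), 'ft_force': array([-0.73813443,  1.77005425,  0.21424668]), 'wrist_torque': array([-0.04927287, -0.05377296, -0.04776229]), 'grip_force': 0.0, 'finger_gap': 85.38992684373451}
```

View pics/scene0.png

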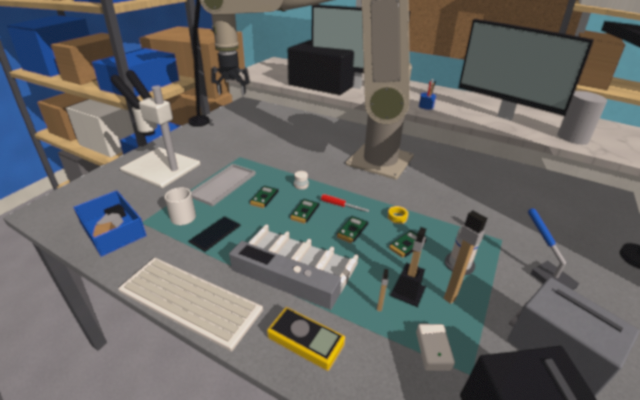

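View pics/side0.png

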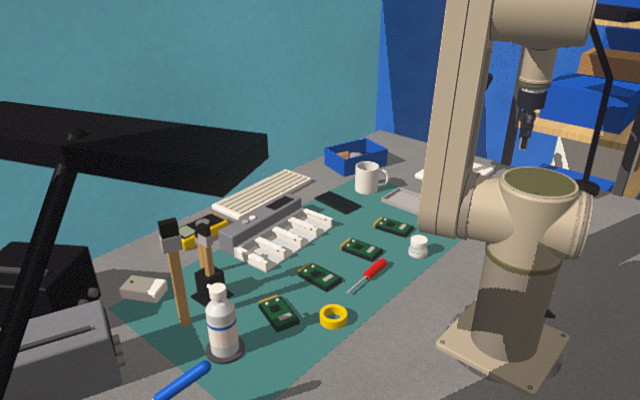

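The scene view shows four boards: scene (264,196), (304,210), (351,229) and (406,241). It also shows the rack (295,265), tray (223,184) and cup (408,285). There are three brush candidates: small at (383,290), the one in the cup at (415,255), and a large one at (458,280). The brush in the cup fits the description. The side view agrees: cup at (208,285), canister at (222,330) and large brush at (175,270).

```bash
sed -i "s/return c,np.array(c\[\"origin\"\],float),.*/return c,np.array(c['origin'],float),R.from_euler('xyz',np.array(c['rotation'],float).ravel(),degrees=True).as_matrix()/" h.py
python3 - <<'E'
from h import *
S=cam("scene");D=cam("side")
print("scene boards",onz(S,[(264,196),(304,210),(351,229),(406,241)],14).round())
print("side boards",onz(D,[(393,226),(361,249),(320,277),(279,313)],14).round())
print("rack ends top, side",onz(D,[(333,213),(262,268),(235,246)],30).round())
print("rack scene",onz(S,[(266,229),(357,258),(240,245)],30).round())
print("tray scene",onz(S,[(223,184)],3).round()," cup",onz(S,[(408,290)],0).round(), onz(D,[(210,290)],0).round())
print("cap",onz(D,[(216,289)],170).round(), "scene",onz(S,[(466,228)],170).round())
print("phone etc", onz(S,[(215,234),(180,205),(301,180),(345,204),(398,214)],5).round())
a=cv2.imread("pics/scene0.png")[150:320,150:510]; cv2.imwrite("pics/sc.png",cv2.resize(a,(800,378),interpolation=cv2.INTER_CUBIC))
E
```

```text
scene boards [[ 463. -244.   14.]
 [ 462.  -85.   14.]
 [ 472.   88.   14.]
 [ 440.  253.   14.]]
side boards [[ 452. -243.   14.]
 [ 449.  -79.   14.]
 [ 450.   95.   14.]
 [ 430.  263.   14.]]
rack ends top, side [[ 623. -164.   30.]
 [ 575.  180.   30.]
 [ 709.  157.   30.]]
rack scene [[ 618. -124.   30.]
 [ 593.  161.   30.]
 [ 713. -147.   30.]]
tray scene [[ 464. -428.    3.]]  cup [[606. 316.   0.]] [[637. 304.   0.]]
cap [[441. 419. 170.]] scene [[500. 403. 170.]]
phone etc [[ 692. -263.    5.]
 [ 640. -466.    5.]
 [ 299. -195.    5.]
 [ 352.   11.    5.]
 [ 314.  186.    5.]]
```

View pics/sc.png

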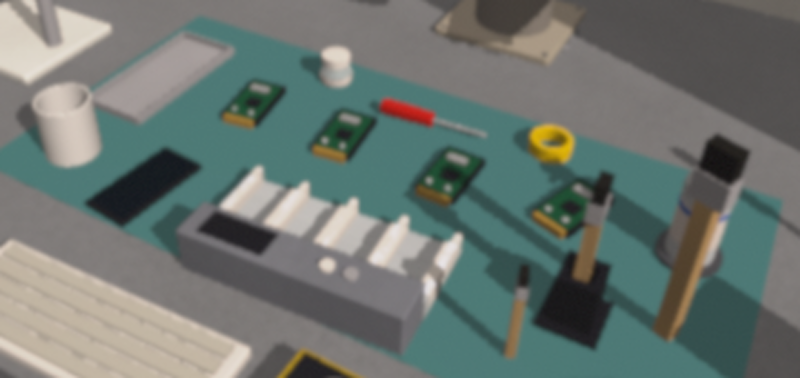

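Board positions from scene and side agree to about 10–20 mm, which is enough to go on for now. Next I'll take the wrist camera over the boards.

Emit:
{"api": "apply_moves", "payload": {"deltas": [[0, 0, -0.9, 0, 0, 0.96, 1], [0, 0, -0.9, 0, 0, 0.96, 1], [0, 0, -0.9, 0, 0, 0.96, 1], [0, 0, -0.9, 0, 0, 0.96, 1], [0, 0, -0.9, 0, 0, 0.96, 1], [0.4, -1, 0, 0, 0, 0, 1], [0.4, -1, 0, 0, 0, 0, 1], [0.4, -1, 0, 0, 0, 0, 1]]}}

```text
time: 1.15
tool_pos: [260.9, -465.4, 379.9]
tcp_rot: [-180.0, 0.0, -0.0]
ft_force: [-0.6, 0.4, 0.3]
finger_gap: 85.3
grip_force: 0.0
```

Emit:
{"api": "apply_moves", "payload": {"deltas": [[0.4, -1, 0, 0, 0, 0, 1], [0.4, -1, 0, 0, 0, 0, 1], [0.4, -1, 0, 0, 0, 0, 1], [0.4, -1, 0, 0, 0, 0, 1], [0.4, -1, 0, 0, 0, 0, 1], [0.4, -1, 0, 0, 0, 0, 1], [0.4, -1, 0, 0, 0, 0, 1], [0, 0, 0, 0, 0, 0, 1]]}}

```text
time: 2.15
tool_pos: [345.3, -254.9, 380.4]
tcp_rot: [-180.0, -0.0, 0.2]
ft_force: [-1.1, -0.8, 0.1]
finger_gap: 85.2
grip_force: 0.0
```

```bash
python3 - <<'E'
from h import *
s,im=snap("wrist","pics/w1.png"); print(s["tool_pos"],s["tcp_rot"]); json.dump({k:np.array(v).tolist() for k,v in s.items()},open("pics/w1.json","w"))
E
```

```text
[ 345.31942198 -254.85479443  380.38685589] [-1.79993920e+02 -2.50715127e-02  1.50680015e-01]
```

View pics/w1.png

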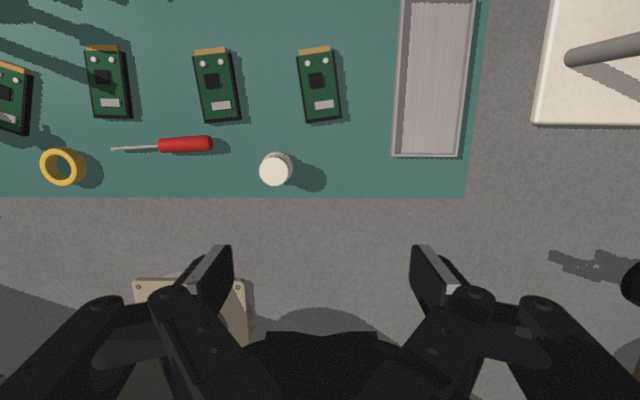

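The wrist view shows the boards at (318,85), (217,85), (108,82) and (10,95), brass edges towards the rack. The tray is at (435,75), the jar at (275,168) and the screwdriver at (165,147). I'll move on to see the rack.

Emit:
{"api": "apply_moves", "payload": {"deltas": [[0.5, -1, 0, 0, 0, 0, 1], [0.5, -1, 0, 0, 0, 0, 1], [0.5, -1, 0, 0, 0, 0, 1], [0.5, -1, 0, 0, 0, 0, 1], [0.5, -1, 0, 0, 0, 0, 1], [0.5, -1, 0, 0, 0, 0, 1], [0.5, -1, 0, 0, 0, 0, 1], [0, 0, 0, 0, 0, 0, 1]]}}

```text
time: 3.2
tool_pos: [450.3, -45.7, 379.8]
tcp_rot: [-180.0, 0.1, 0.1]
ft_force: [-0.5, -0.7, 0.0]
finger_gap: 85.5
grip_force: 0.0
```

```bash
python3 - <<'E'
from h import *
s,im=snap("wrist","pics/w2.png"); print(s["tool_pos"],s["tcp_rot"]); json.dump({k:np.array(v).tolist() for k,v in s.items()},open("pics/w2.json","w"))
E
```

```text
[450.32472581 -45.71339518 379.7758716 ] [-1.79980775e+02  5.35511978e-02  9.91764143e-02]
```

View pics/w2.png

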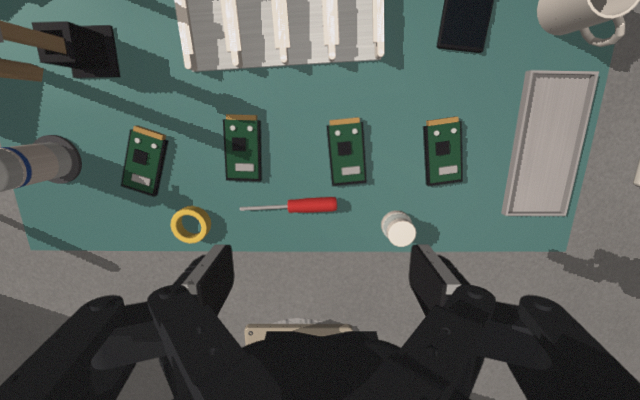

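All four boards, the rack front (190–381, ~60), tray (550,143), cup (95,50) and canister (50,165) are in this view. I'll take one more view further forward for the rack, then measure.

Emit:
{"api": "apply_moves", "payload": {"deltas": [[1, -0.4, 0, 0, 0, 0, 1], [1, -0.4, 0, 0, 0, 0, 1], [1, -0.4, 0, 0, 0, 0, 1], [1, -0.4, 0, 0, 0, 0, 1], [0.5, 0, 0, 0, 0, 0, 1], [0, 0, 0, 0, 0, 0, 1]]}}

```text
time: 4.0
tool_pos: [585.1, -0.0, 379.3]
tcp_rot: [180.0, 0.1, -0.1]
ft_force: [-0.3, 0.4, -0.5]
finger_gap: 85.5
grip_force: 0.0
```

```bash
cat > bd.py <<'E'
from h import *
def blobs(m,amin):
    n,l,st,c=cv2.connectedComponentsWithStats(m.astype(np.uint8)*255); return [(l==i,c[i],st[i]) for i in range(1,n) if st[i,4]>amin]
def boards(s,im,rmax=250):
    """list of green pcb blobs with brass; returns centre, yaw, brass"""
    C=cam("wrist",s); hsv=cv2.cvtColor(im,cv2.COLOR_BGR2HSV); h,sa,v=[hsv[...,i].astype(int) for i in range(3)]
    g=(h>45)&(h<82)&(sa>90)&(v>25); g=cv2.morphologyEx(g.astype(np.uint8),cv2.MORPH_CLOSE,np.ones((9,9)))
    br=(h>12)&(h<28)&(sa>100)&(v>70); br[rmax:]=0; g[rmax:]=0
    bb=blobs(br,25); out=[]
    for m,c,st in blobs(g,300):
        P=onz(C,np.argwhere(m)[:,::-1],14); r=cv2.minAreaRect(P[:,:2].astype(np.float32))
        best=min(bb,key=lambda b:np.hypot(*(b[1]-c))) if bb else None
        if best is None: continue
        Q=onz(C,np.argwhere(best[0])[:,::-1],14); 
        if np.hypot(*(Q[:,:2].mean(0)-r[0]))>75: continue
        q=Q[:,:2].mean(0); pts=cv2.boxPoints(r); e=[pts[1]-pts[0],pts[2]-pts[1]]; L=max(e,key=np.linalg.norm); u=L/np.linalg.norm(L)
        if u@(q-np.array(r[0]))<0: u=-u
        n=np.array([-u[1],u[0]]); tip=np.percentile((Q[:,:2])@u,98); lat=np.array(r[0])@n
        ctr=u*(tip-55)+n*lat
        out.append(dict(ctr=ctr.round(1),yaw=round(np.degrees(np.arctan2(u[1],u[0])),1),rect=np.round(r[1],1),brass=best[1].round(1),green=c.round(1),blat=round(q@n-lat,1)))
    return sorted(out,key=lambda d:d["ctr"][1])
if __name__=="__main__":
    res=[]
    for f in ("w1","w2"):
        s=json.load(open(f"pics/{f}.json")); im=cv2.imread(f"pics/{f}.png"); b=boards(s,im); res.append((cam("wrist",s),b))
        for d in b: print(f,d)
    for a in res[0][1]:
        for b in res[1][1]:
            if np.hypot(*(a["ctr"]-b["ctr"]))<25: print("brass tri",tri([res[0][0],res[1][0]],[a["brass"],b["brass"]]).round(1))
E
python3 bd.py; python3 - <<'E'
from h import *
s,im=snap("wrist","pics/w3.png"); print(s["tool_pos"],s["tcp_rot"]); json.dump({k:np.array(v).tolist() for k,v in s.items()},open("pics/w3.json","w"))
E
```

```text
w1 {'ctr': array([ 458. , -249.8]), 'yaw': np.float32(8.2), 'rect': array([94.1, 52.2]), 'brass': array([314. ,  50.2]), 'green': array([318.6,  83.7]), 'blat': np.float64(-0.1)}
w1 {'ctr': array([456.8, -86.9]), 'yaw': np.float32(5.7), 'rect': array([95.2, 52.3]), 'brass': array([210. ,  50.8]), 'green': array([215.2,  84.3]), 'blat': np.float64(-1.3)}
w1 {'ctr': array([463.2,  87.7]), 'yaw': np.float32(-2.9), 'rect': array([53.1, 94.7]), 'brass': array([103.1,  47.4]), 'green': array([105.9,  81.1]), 'blat': np.float64(-2.7)}
w1 {'ctr': array([439.8, 248.9]), 'yaw': np.float32(-15.6), 'rect': array([38.9, 95.8]), 'brass': array([14.1, 67.4]), 'green': array([ 11.6, 100. ]), 'blat': np.float64(-3.1)}
w2 {'ctr': array([ 458.8, -249.6]), 'yaw': np.float32(8.5), 'rect': array([94.6, 52.3]), 'brass': array([442.3, 120.9]), 'green': array([444.1, 150.8]), 'blat': np.float64(1.2)}
w2 {'ctr': array([457., -87.]), 'yaw': np.float32(6.1), 'rect': array([94.5, 52.3]), 'brass': array([344.4, 121.1]), 'green': array([346.4, 151.6]), 'blat': np.float64(-0.6)}
w2 {'ctr': array([463.3,  87.7]), 'yaw': np.float32(-2.8), 'rect': array([52.4, 94.9]), 'brass': array([240.7, 117. ]), 'green': array([241.5, 147.3]), 'blat': np.float64(-0.1)}
w2 {'ctr': array([443.2, 257.2]), 'yaw': np.float32(-19.1), 'rect': array([53. , 95.9]), 'brass': array([148.6, 132.5]), 'green': array([142.1, 162.5]), 'blat': np.float64(-2.0)}
brass tri [ 509.2 -242.3   10.5]
brass tri [508.2 -82.4  12.2]
brass tri [514.8  86.2   9. ]
brass tri [489.4 247.4  -1.2]
[ 5.85098400e+02 -3.67085886e-02  3.79332704e+02] [ 1.79979727e+02  9.37235349e-02 -9.15456733e-02]
```

View pics/w3.png

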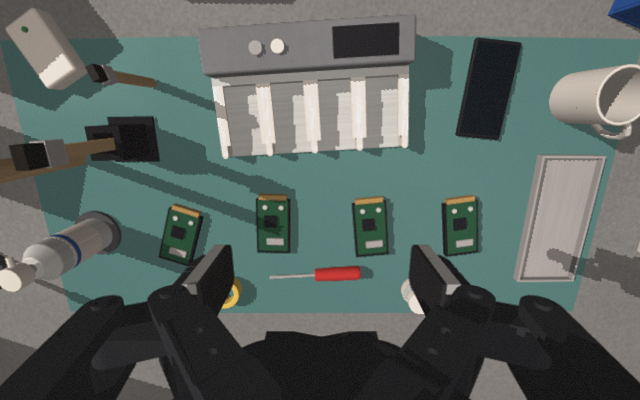

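The w3 view shows the rack wall fronts at about (226,155), (271,153), (317,150), (362,147) and (405,146). The grey housing is behind them, the cup at (150,140) and the tray at (560,218).

```bash
python3 - <<'E'
from h import *
Cs=[];T=[]
for f,rng in (("w2",(30,75)),("w3",(90,165))):
    s=json.load(open(f"pics/{f}.json")); C=cam("wrist",s); im=cv2.imread(f"pics/{f}.png"); hsv=cv2.cvtColor(im,cv2.COLOR_BGR2HSV)
    w=(hsv[...,1]<45)&(hsv[...,2]>120); w[rng[1]+10:]=0; w[:rng[0]]=0
    # column-wise lowest white pixel
    tips=[]
    low=np.array([ (np.where(w[:,u])[0].max() if w[:,u].any() else -1) for u in range(640)])
    xs=range(175,420)
    print(f,[(u,low[u]) for u in xs if low[u]>0][::3])
    Cs.append(C)
im=cv2.imread("pics/w3.png"); print("v row135",cv2.cvtColor(im,cv2.COLOR_BGR2HSV)[135,215:415,2].tolist())
E
```

```text
w2 [(178, np.int64(30)), (181, np.int64(48)), (184, np.int64(67)), (187, np.int64(69)), (190, np.int64(68)), (193, np.int64(71)), (196, np.int64(58)), (199, np.int64(69)), (202, np.int64(69)), (205, np.int64(69)), (208, np.int64(69)), (211, np.int64(68)), (214, np.int64(68)), (217, np.int64(69)), (220, np.int64(69)), (223, np.int64(69)), (226, np.int64(68)), (229, np.int64(68)), (232, np.int64(68)), (235, np.int64(68)), (238, np.int64(67)), (241, np.int64(50)), (244, np.int64(66)), (247, np.int64(66)), (250, np.int64(66)), (253, np.int64(66)), (256, np.int64(66)), (259, np.int64(65)), (262, np.int64(66)), (265, np.int64(66)), (268, np.int64(66)), (271, np.int64(66)), (274, np.int64(65)), (277, np.int64(65)), (280, np.int64(65)), (283, np.int64(65)), (286, np.int64(61)), (289, np.int64(64)), (292, np.int64(63)), (295, np.int64(63)), (298, np.int64(63)), (301, np.int64(63)), (304, np.int64(63)), (307, np.int64(63)), (310, np.int64(63)), (313, np.int64(63)), (316, np.int64(63)), (319, np.int64(62)), (322, np.int64(62)), (325, np.int64(62)), (328, np.int64(62)), (331, np.int64(59)), (334
[... 2111 characters left out ...]
, 218, 151, 136, 137, 139, 139, 137, 139, 138, 138, 139, 140, 137, 138, 139, 138, 140, 137, 138, 136, 141, 173, 207, 209, 208, 207, 208, 208, 207, 209, 208, 207, 218, 229, 232, 232, 233, 232, 234, 235, 234, 232, 232, 233, 232, 233, 209, 146, 140, 140, 141, 142, 141, 142, 139, 140, 139, 140, 142, 140, 141, 142, 140, 141, 143, 181, 211, 211, 211, 210, 212, 211, 211, 213, 209, 211, 212, 211, 220, 232, 233, 233, 234, 235, 237, 235, 235, 237, 235, 234, 233, 228, 189, 143, 142, 141, 145, 145, 144, 144, 144, 144, 146, 145, 144, 144, 147, 177, 201, 209, 215, 214, 214, 214, 213, 214, 214, 215, 214, 213, 214, 213, 214, 205, 215, 218, 190, 211, 232, 234, 232, 233, 236, 221, 144, 93, 88, 90, 90, 91, 90]
```

```bash
python3 - <<'E'
from h import *
s=json.load(open("pics/w3.json")); C=cam("wrist",s); im=cv2.imread("pics/w3.png"); hsv=cv2.cvtColor(im,cv2.COLOR_BGR2HSV)
fl=onz(C,[(u,v+.5) for u,v in ((240,155),(254,154.5),(290,152),(305,151.3),(335,149.5),(350,149),(380,147),(395,146))],6)
k=np.polyfit(fl[:,1],fl[:,0],1); print("front floor line x=",k, "yaw",-np.degrees(np.arctan(k[0])),np.round(fl[:,0]-np.polyval(k,fl[:,1]),1))
for r in (144,147,150,153,156):
    row=hsv[r,:,2].astype(int); row2=row.copy(); m=(row>222)&(hsv[r,:,1]<45); runs=[];u=200
    while u<420:
        if m[u]:
            a=u
            while m[u]: u+=1
            runs.append((a,u))
        u+=1
    print(r,runs)
    for a,b in runs: print("   ",onz(C,[(a-.5,r),(b-.5,r)],30)[:,:2].round(1).tolist())
S=cam("scene");D=cam("side")
for n,Cx,f in (("scene",S,"scene0"),("side",D,"side0")): pass
E
```

```text
front floor line x= [-5.61249673e-02  5.93649804e+02] yaw 3.212353598889347 [ 0.2 -0.3  0.3 -0.   0.1 -0.5 -0.   0.2]
144 [(221, 230), (266, 271), (311, 317), (357, 362), (402, 407)]
    [[607.9, 161.4], [607.8, 147.0]]
    [[607.6, 89.4], [607.6, 81.4]]
    [[607.4, 17.7], [607.4, 8.1]]
    [[607.3, -55.6], [607.3, -63.6]]
    [[607.3, -127.5], [607.3, -135.5]]
147 [(222, 227), (267, 272), (311, 317), (357, 362), (404, 405)]
    [[603.1, 160.2], [603.1, 152.2]]
    [[602.9, 88.1], [602.8, 80.1]]
    [[602.7, 17.7], [602.7, 8.1]]
    [[602.6, -55.8], [602.6, -63.8]]
    [[602.6, -131.0], [602.6, -132.6]]
150 [(222, 227), (267, 272), (312, 317)]
    [[598.3, 160.7], [598.3, 152.6]]
    [[598.1, 88.3], [598.1, 80.3]]
    [[597.9, 16.2], [597.9, 8.2]]
153 [(223, 228), (267, 272)]
    [[593.5, 159.5], [593.5, 151.4]]
    [[593.3, 88.5], [593.3, 80.5]]
156 [(223, 228)]
    [[588.7, 159.9], [588.7, 151.8]]
```

Rack: front centre (593, 12), yaw 3.2°, wall spacing 72 mm, which matches the text. The boards measure the same in both views. I'll start with the board at (463, 88) for bay 2.

Emit:
{"api": "apply_moves", "payload": {"deltas": [[-0.79, -0.43, 1, 0, 0, 0, 1], [-0.79, -0.43, 1, 0, 0, 0, 1], [-0.79, -0.43, 1, 0, 0, 0, 1], [-0.79, -0.43, 1, 0, 0, 0, 1], [-0.79, -0.43, 1, 0, 0, 0, 1], [-0.79, -0.43, 1, 0, 0, 0, 1], [-0.79, -0.43, 0.9, 0, 0, 0.6, 1], [0, 0, 0, 0, 0, 0, 1]]}}

```text
time: 5.05
tool_pos: [415.7, 91.6, 170.8]
tcp_rot: [180.0, 0.2, -2.7]
ft_force: [-0.7, 1.5, -0.2]
finger_gap: 85.6
grip_force: 0.0
```

```bash
cat > look.py <<'E'
from bd import *
import sys
s,im=snap("wrist",f"pics/{sys.argv[1]}.png"); json.dump({k:np.array(v).tolist() for k,v in s.items()},open(f"pics/{sys.argv[1]}.json","w"))
p,r=pose(s); print(p.round(1),np.round(s["tcp_rot"],2))
for d in boards(s,im,int(sys.argv[2]) if len(sys.argv)>2 else 250):
    y=np.radians(d["yaw"]); g=d["ctr"]-44*np.array([np.cos(y),np.sin(y)]); dl=r.T@np.r_[g-p[:2],0]
    yaw=np.degrees(np.arctan2(r[1,0],r[0,0]))
    print(d["ctr"],d["yaw"],d["rect"],"grip",g.round(1),"units dx,dy",(dl[:2]/30).round(3),"az",round(np.radians(yaw-d["yaw"])/.08,2))
E
python3 look.py w4
```

```text
[415.7  91.6 170.8] [179.96   0.25  -2.75]
[456.8 -87. ] 5.5 [96.  52.4] grip [413.  -91.2] units dx,dy [0.202 6.092] az -1.8
[462.8  87.5] -1.9 [52.2 95.7] grip [418.8  89. ] units dx,dy [0.108 0.084] az -0.18
[442.1 257.3] -19.4 [53.  96.2] grip [400.6 271.9] units dx,dy [-0.791 -5.979] az 3.63
```

Emit:
{"api": "apply_moves", "payload": {"deltas": [[0.1, 0.08, 0.9, 0, 0, -0.12, 1], [0, 0, 0.9, 0, 0, 0, 1], [0, 0, 0.9, 0, 0, 0, 1], [0, 0, 0.9, 0, 0, 0, 1], [0, 0, 0.9, 0, 0, 0, 1], [0, 0, 0.7, 0, 0, 0, 1], [0, 0, 0, 0, 0, 0, 1], [0, 0, 0, 0, 0, 0, 1]]}}

```text
time: 6.1
tool_pos: [423.5, 89.0, 18.9]
tcp_rot: [-180.0, -0.1, -2.2]
ft_force: [-0.6, 1.1, -0.2]
finger_gap: 85.5
grip_force: 0.0
```

Emit:
{"api": "apply_moves", "payload": {"deltas": [[0, 0, 0, 0, 0, 0, 0.2], [0, 0, 0, 0, 0, 0, 0.2], [0, 0, 0, 0, 0, 0, 0.2], [0, 0, 0, 0, 0, 0, 0.2], [0, 0, 0, 0, 0, 0, 0.2]], "grip_force": 60}}

```text
time: 6.72
tool_pos: [423.1, 89.4, 19.1]
tcp_rot: [180.0, -0.1, -2.2]
ft_force: [-3.7, -0.7, 12.1]
finger_gap: 57.6
grip_force: 61.7
```

Emit:
{"api": "apply_moves", "payload": {"deltas": [[0, 0, -0.5, 0, 0, 0, 0.2], [0, 0, -0.5, 0, 0, 0, 0.2], [0.5, 0.37, 0, 0, 0, 0, 0.2], [0.5, 0.37, 0, 0, 0, 0, 0.2], [0.5, 0.37, 0, 0, 0, -0.4, 0.2], [0.5, 0.37, 0, 0, 0, -0.4, 0.2], [0, 0, 0, 0, 0, -0.38, 0.2], [0, 0, 0, 0, 0, 0, 0.2]]}}

```text
time: 7.72
tool_pos: [479.9, 42.9, 46.6]
tcp_rot: [-180.0, 0.1, 3.2]
ft_force: [-1.3, -0.9, -1.0]
finger_gap: 57.1
grip_force: 64.4
```

```bash
python3 look.py w5 330; python3 -c "
from h import *
print(sense()['finger_gap'])"
```

```text
[479.9  42.9  46.6] [-1.7999e+02  1.0000e-01  3.1600e+00]
[460.  -86.6] 5.9 [84.6 52.8] grip [416.2 -91.1] units dx,dy [-2.365  4.343] az -0.6
[524.7  45.6] 2.5 [115.5  62.8] grip [480.7  43.7] units dx,dy [ 0.03  -0.025] az 0.14
[441.6 235.4] -14.2 [16.9 83.5] grip [398.9 246.2] units dx,dy [-2.32  -6.915] az 3.79
57.32621480361609
```

View pics/w5.png

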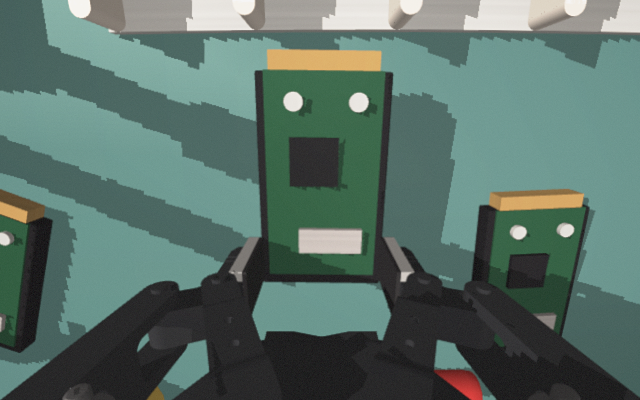

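Board held squarely at (324,165), with bay 2 ahead between the wall tips at about u=247 and 410. Now the lateral offset, measured in this same view.

```bash
cat > lat.py <<'E'
from bd import *
import sys
# lateral offset (tool y, mm) of held board centre vs chosen bay, from wall runs on a row; args: name boardtopz
f=sys.argv[1]; zt=float(sys.argv[2]); s=json.load(open(f"pics/{f}.json")); C=cam("wrist",s); im=cv2.imread(f"pics/{f}.png"); hsv=cv2.cvtColor(im,cv2.COLOR_BGR2HSV).astype(int)
p,r=pose(s)
h,sa,v=[hsv[...,i] for i in range(3)]
g=((h>45)&(h<82)&(sa>90)&(v>25)); g[:, :240]=0; g[:,400:]=0
for row in (90,140,190,230):
    u=np.where(g[row])[0]; 
    if len(u)>50: print("board row",row,u.min(),u.max(),"tool xy",((onz(C,[((u.min()+u.max())/2,row)],zt)-p)@r)[0,:2].round(1))
for row in (2,6,10,14,18,22,26):
    m=(v[row]>215)&(sa[row]<45); d=np.diff(np.r_[0,m.astype(int),0]); a=np.where(d==1)[0]; b=np.where(d==-1)[0]
    print(row,[(i,j,*((onz(C,[((i+j-1)/2,row)],30)-p)@r)[0,:2].round(1)) for i,j in zip(a,b) if 3<j-i<60])
E
python3 lat.py w5 41.5
```

```text
board row 90 263 383 tool xy [79.1 -0.1]
board row 140 265 380 tool xy [58.1 -0.3]
board row 190 267 377 tool xy [35.1 -0.5]
2 [(np.int64(68), np.int64(90), np.float64(117.3), np.float64(-107.3)), (np.int64(620), np.int64(640), np.float64(118.0), np.float64(135.3))]
6 [(np.int64(69), np.int64(90), np.float64(115.7), np.float64(-107.3)), (np.int64(400), np.int64(421), np.float64(114.8), np.float64(37.8)), (np.int64(557), np.int64(563), np.float64(115.7), np.float64(103.8)), (np.int64(564), np.int64(585), np.float64(115.8), np.float64(110.4)), (np.int64(619), np.int64(640), np.float64(116.4), np.float64(135.5))]
10 [(np.int64(70), np.int64(91), np.float64(114.1), np.float64(-107.2)), (np.int64(403), np.int64(419), np.float64(113.2), np.float64(38.1)), (np.int64(565), np.int64(583), np.float64(114.2), np.float64(110.5)), (np.int64(618), np.int64(640), np.float64(114.8), np.float64(135.7))]
14 [(np.int64(74), np.int64(89), np.float64(112.6), np.float64(-107.1)), (np.int64(192), np.int64(239), np.float64(111.7), np.float64(-47.3)), (np.int64(242), np.int64(247), np.float64(111.6), np.floa
[... 159 characters left out ...]
64(618), np.int64(640), np.float64(113.2), np.float64(136.1))]
18 [(np.int64(193), np.int64(242), np.float64(110.1), np.float64(-46.6)), (np.int64(323), np.int64(328), np.float64(109.9), np.float64(0.8)), (np.int64(466), np.int64(476), np.float64(110.3), np.float64(64.8)), (np.int64(477), np.int64(536), np.float64(110.5), np.float64(80.6)), (np.int64(610), np.int64(614), np.float64(111.4), np.float64(128.6)), (np.int64(616), np.int64(640), np.float64(111.6), np.float64(136.0))]
22 [(np.int64(187), np.int64(246), np.float64(108.5), np.float64(-47.2)), (np.int64(604), np.int64(640), np.float64(109.9), np.float64(133.6))]
26 [(np.int64(602), np.int64(640), np.float64(108.3), np.float64(133.6))]
```

Emit:
{"api": "apply_moves", "payload": {"deltas": [[0, 0.06, 0.3, 0, 0, 0, 0.2], [0, 0, 0.33, 0, 0, 0, 0.2], [0, 0, 0, 0, 0, 0, 0.2], [0.3, 0, 0, 0, 0, 0, 0.2], [0.3, 0, 0, 0, 0, 0, 0.2], [0.3, 0, 0, 0, 0, 0, 0.2], [0.3, 0, 0, 0, 0, 0, 0.2], [0, 0, 0, 0, 0, 0, 0.2]]}}

```text
time: 8.78
tool_pos: [517.4, 43.4, 28.6]
tcp_rot: [180.0, -0.0, 3.2]
ft_force: [0.3, -0.6, -1.2]
finger_gap: 57.0
grip_force: 64.4
```

Emit:
{"api": "apply_moves", "payload": {"deltas": [[0.3, 0, 0, 0, 0, 0, 0.2], [0.3, 0, 0, 0, 0, 0, 0.2], [0.3, 0, 0, 0, 0, 0, 0.2], [0.3, 0, 0, 0, 0, 0, 0.2], [0.3, 0, 0, 0, 0, 0, 0.2], [0.3, 0, 0, 0, 0, 0, 0.2], [0, 0, 0, 0, 0, 0, 0.2]]}}

```text
time: 9.65
tool_pos: [571.1, 46.4, 28.5]
tcp_rot: [180.0, -0.0, 3.2]
ft_force: [-0.5, 0.1, -2.4]
finger_gap: 57.8
grip_force: 64.4
```

Emit:
{"api": "apply_moves", "payload": {"deltas": [[0, 0, 0.08, 0, 0, 0, 0.2], [0, 0, 0, 0, 0, 0, 1], [0, 0, 0, 0, 0, 0, 1], [0, 0, -0.1, 0, 0, 0, 1], [-0.6, 0, 0, 0, 0, 0, 1], [-0.6, 0, 0, 0, 0, 0, 1], [-0.7, 0, 0, 0, 0, 0, 0], [0, 0, 0, 0, 0, 0, 0]]}}

```text
time: 10.65
tool_pos: [512.4, 43.2, 29.0]
tcp_rot: [-180.0, 0.0, 3.2]
ft_force: [-0.1, -0.0, -0.2]
finger_gap: 51.6
grip_force: 0.0
```

Emit:
{"api": "apply_moves", "payload": {"deltas": [[0, 0, 0, 0, 0, 0, 0], [0, 0, 0, 0, 0, 0, 0], [0, 0, -0.05, 0, 0, 0, 0], [0.5, 0, 0, 0, 0, 0, 0], [0.5, 0, 0, 0, 0, 0, 0], [0, 0, 0, 0, 0, 0, 0]]}}

```text
time: 11.4
tool_pos: [544.4, 44.9, 30.8]
tcp_rot: [180.0, -0.0, 3.2]
ft_force: [-0.2, -0.3, 0.2]
finger_gap: -0.3
grip_force: 0.0
```

```bash
python3 look.py w6 330; python3 -c "
from h import *
s=sense();print(s['finger_gap'],s['ft_force'])"
```

```text
[544.4  44.9  30.8] [ 1.8e+02 -5.0e-02  3.2e+00]
[ 503.2 -107.2] 92.2 [ 7.  45.2] grip [ 504.9 -151.2] units dx,dy [-1.679  6.451] az -19.42
-0.054714018062737485 [ 0.32086129 -0.25102264 -0.73140562]
```

View pics/w6.png

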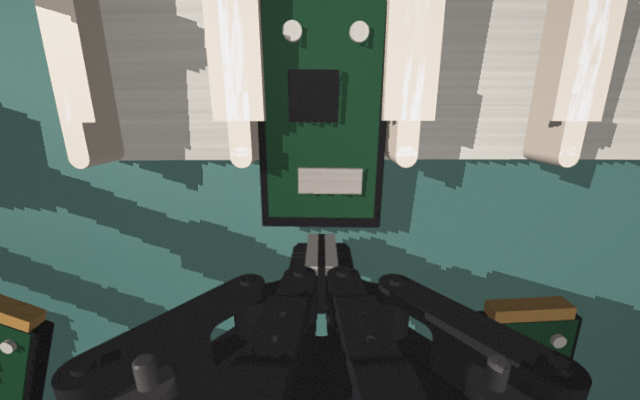

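The board is inside bay 2 with the tail out (320,222). The closed fingertips are behind it (320,245), so I can push it home.

Emit:
{"api": "apply_moves", "payload": {"deltas": [[0, 0, 0.27, 0, 0, 0, 0], [0.35, 0, 0, 0, 0, 0, 0], [0.35, 0, 0, 0, 0, 0, 0], [0.25, 0, 0, 0, 0, 0, 0], [0, 0, 0, 0, 0, 0, 0]]}}

```text
time: 12.08
tool_pos: [572.9, 46.5, 22.7]
tcp_rot: [180.0, -0.1, 3.2]
ft_force: [0.3, -0.2, 0.4]
finger_gap: 0.2
grip_force: 0.0
```

Emit:
{"api": "apply_moves", "payload": {"deltas": [[0.1, 0, 0, 0, 0, 0, 0], [0.1, 0, 0, 0, 0, 0, 0], [0, 0, 0, 0, 0, 0, 0]]}}

```text
time: 12.45
tool_pos: [578.1, 46.8, 22.5]
tcp_rot: [180.0, -0.0, 3.2]
ft_force: [-0.2, 0.1, 0.2]
finger_gap: -0.1
grip_force: 0.0
```

Emit:
{"api": "apply_moves", "payload": {"deltas": [[0.1, 0, 0, 0, 0, 0, 0], [0, 0, 0, 0, 0, 0, 0]]}}

```text
time: 12.7
tool_pos: [579.5, 46.9, 22.1]
tcp_rot: [-180.0, 0.2, 3.2]
ft_force: [-7.2, -1.2, 5.7]
finger_gap: 0.0
grip_force: 3.7
```

Emit:
{"api": "apply_moves", "payload": {"deltas": [[0.1, 0, 0, 0, 0, 0, 0], [0, 0, 0, 0, 0, 0, 0]]}}

```text
time: 12.95
tool_pos: [579.7, 47.0, 21.4]
tcp_rot: [-180.0, 0.5, 3.2]
ft_force: [-21.0, -2.3, 15.4]
finger_gap: 0.2
grip_force: 10.3
```

```bash
python3 look.py w7 330; python3 - <<'E'
from h import *
im=cv2.imread("pics/w7.png"); cv2.imwrite("pics/w7c.png",cv2.resize(im[100:320,180:460],None,fx=2,fy=2))
E
```

```text
[579.7  47.   21.4] [-179.99    0.55    3.2 ]
```

View pics/w7c.png

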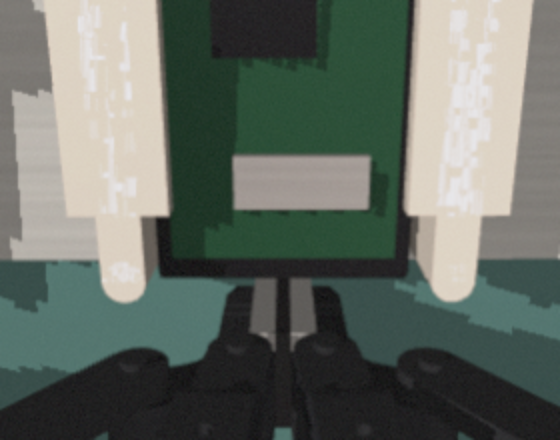

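Board seated: its tail is level with the floor's front edge at (285,268 in the crop), and the contact force rose at the predicted place. Next is the board at (457,-87) for bay 1.

Emit:
{"api": "apply_moves", "payload": {"deltas": [[-0.8, 0, -0.2, 0, 0, 0, 1], [-0.83, 0.71, -0.77, 0, 0, 0, 1], [-0.83, 0.71, -0.77, 0, 0, 0, 1], [-0.83, 0.71, -0.77, 0, 0, 0, 1], [-0.83, 0.71, -0.77, 0, 0, 0, 1], [-0.83, 0.71, -0.77, 0, 0, 0, 1], [-0.83, 0.71, -0.77, 0, 0, -0.55, 1], [0, 0, 0, 0, 0, 0, 1]]}}

```text
time: 14.0
tool_pos: [418.4, -91.7, 169.3]
tcp_rot: [179.9, -0.2, 5.6]
ft_force: [-0.5, -0.1, 0.2]
finger_gap: 85.3
grip_force: 0.0
```

```bash
python3 look.py w8
```

```text
[418.4 -91.7 169.3] [179.87  -0.24   5.6 ]
[ 457.7 -249.8] 8.2 [96.2 52.7] grip [ 414.1 -256.1] units dx,dy [-0.677  5.438] az -0.57
[456.6 -87.1] 5.7 [95.5 52.2] grip [412.8 -91.5] units dx,dy [-0.185 -0.027] az -0.02
```

Emit:
{"api": "apply_moves", "payload": {"deltas": [[-0.18, -0.02, 0.9, 0, 0, 0, 1], [0, 0, 0.9, 0, 0, 0, 1], [0, 0, 0.9, 0, 0, 0, 1], [0, 0, 0.9, 0, 0, 0, 1], [0, 0, 0.9, 0, 0, 0, 1], [0, 0, 0.5, 0, 0, 0, 1], [0, 0, 0, 0, 0, 0, 1], [0, 0, 0, 0, 0, 0, 0.2]]}}

```text
time: 15.05
tool_pos: [413.2, -90.1, 17.7]
tcp_rot: [180.0, -0.1, 5.7]
ft_force: [-1.2, 0.5, -0.6]
finger_gap: 70.0
grip_force: 0.0
```

Emit:
{"api": "apply_moves", "payload": {"deltas": [[0, 0, 0, 0, 0, 0, 0.2], [0, 0, 0, 0, 0, 0, 0.2], [0, 0, 0, 0, 0, 0, 0.2], [0, 0, 0, 0, 0, 0, 0.2]], "grip_force": 60}}

```text
time: 15.55
tool_pos: [413.7, -90.5, 18.7]
tcp_rot: [179.9, -0.1, 5.7]
ft_force: [-1.3, 0.5, 6.5]
finger_gap: 57.5
grip_force: 63.1
```

Emit:
{"api": "apply_moves", "payload": {"deltas": [[0, 0, -0.5, 0, 0, 0, 0.2], [0, 0, -0.4, 0, 0, 0, 0.2], [0.6, -0.44, 0, 0, 0, 0, 0.2], [0.6, -0.44, 0, 0, 0, 0, 0.2], [0.6, -0.44, 0, 0, 0, 0, 0.2], [0.67, -0.45, 0, 0, 0, 0.25, 0.2], [0, 0, 0, 0, 0, 0.3, 0.2], [0, 0, 0, 0, 0, 0, 0.2]]}}

```text
time: 16.55
tool_pos: [480.6, -30.1, 44.4]
tcp_rot: [180.0, 0.0, 3.2]
ft_force: [-0.4, -0.5, -1.0]
finger_gap: 57.1
grip_force: 65.6
```

```bash
python3 look.py w9 330;python3 lat.py w9 40.5
```

```text
[480.6 -30.1  44.4] [179.99   0.     3.21]
[ 458.9 -222.7] 20.4 [70.7 13.9] grip [ 417.7 -238. ] units dx,dy [-2.484  6.803] az -3.75
[529.4 -27.6] 2.2 [114.2  62.1] grip [485.4 -29.3] units dx,dy [ 0.161 -0.018] az 0.22
board row 90 264 384 tool xy [79.1  0.3]
board row 140 266 381 tool xy [58.2  0.2]
board row 190 267 378 tool xy [35.4 -0.2]
2 [(np.int64(48), np.int64(82), np.float64(116.8), np.float64(-112.0)), (np.int64(235), np.int64(246), np.float64(115.7), np.float64(-35.6)), (np.int64(336), np.int64(393), np.float64(115.6), np.float64(17.4)), (np.int64(406), np.int64(415), np.float64(115.7), np.float64(37.1)), (np.int64(570), np.int64(585), np.float64(116.8), np.float64(109.9))]
6 [(np.int64(48), np.int64(78), np.float64(115.2), np.float64(-113.2)), (np.int64(323), np.int64(327), np.float64(114.0), np.float64(0.6)), (np.int64(335), np.int64(391), np.float64(114.1), np.float64(16.8)), (np.int64(481), np.int64(537), np.float64(114.7), np.float64(79.9))]
10 [(np.int64(48), np.int64(80), np.float64(113.7), np.float64(-113.1)), (np.int64(468), np.int64(473), np.float64(112.9), np.float64(63.3)), (np.int64(474), np.int64(530), np.float64(113.1), np.float64(77.1))]
14 [(np.int64(43), np.int64(89), np.float64(112.1), np.float64(-112.5))]
18 [(np.int64(44), np.int64(99), np.float64(110.5), np.float64(-110.4))]
22 []
26 []
```

Emit:
{"api": "apply_moves", "payload": {"deltas": [[0, 0.02, 0.3, 0, 0, 0, 0.2], [0, 0, 0.27, 0, 0, 0, 0.2], [0, 0, 0, 0, 0, 0, 0.2], [0.3, 0, 0, 0, 0, 0, 0.2], [0.3, 0, 0, 0, 0, 0, 0.2], [0.3, 0, 0, 0, 0, 0, 0.2], [0.3, 0, 0, 0, 0, 0, 0.2], [0, 0, 0, 0, 0, 0, 0.2]]}}

```text
time: 17.6
tool_pos: [517.7, -28.4, 27.1]
tcp_rot: [180.0, -0.0, 3.2]
ft_force: [-0.1, 0.3, -1.1]
finger_gap: 57.2
grip_force: 65.6
```

Emit:
{"api": "apply_moves", "payload": {"deltas": [[0.3, 0, 0, 0, 0, 0, 0.2], [0.3, 0, 0, 0, 0, 0, 0.2], [0.3, 0, 0, 0, 0, 0, 0.2], [0.3, 0, 0, 0, 0, 0, 0.2], [0.3, 0, 0, 0, 0, 0, 0.2], [0.3, 0, 0, 0, 0, 0, 0.2], [0, 0, 0, 0, 0, 0, 0.2]]}}

```text
time: 18.48
tool_pos: [571.5, -25.4, 27.0]
tcp_rot: [180.0, -0.0, 3.2]
ft_force: [-1.1, -0.5, -1.0]
finger_gap: 57.4
grip_force: 65.6
```

Emit:
{"api": "apply_moves", "payload": {"deltas": [[0, 0, 0.08, 0, 0, 0, 0.2], [0, 0, 0, 0, 0, 0, 1], [0, 0, 0, 0, 0, 0, 1], [0, 0, -0.1, 0, 0, 0, 1], [-0.6, 0, 0, 0, 0, 0, 1], [-0.6, 0, 0, 0, 0, 0, 1], [-0.3, 0, 0, 0, 0, 0, 0], [0, 0, 0, 0, 0, 0, 0]]}}

```text
time: 19.48
tool_pos: [525.7, -28.0, 27.7]
tcp_rot: [180.0, -0.0, 3.2]
ft_force: [0.7, -0.1, 0.4]
finger_gap: 51.9
grip_force: 0.0
```

Emit:
{"api": "apply_moves", "payload": {"deltas": [[0, 0, 0.1, 0, 0, 0, 0], [0, 0, 0.1, 0, 0, 0, 0], [0.4, 0, 0, 0, 0, 0, 0], [0.4, 0, 0, 0, 0, 0, 0], [0.4, 0, 0, 0, 0, 0, 0], [0.4, 0, 0, 0, 0, 0, 0], [0.1, 0, 0, 0, 0, 0, 0], [0, 0, 0, 0, 0, 0, 0]]}}

```text
time: 20.48
tool_pos: [577.0, -25.0, 21.4]
tcp_rot: [-180.0, -0.0, 3.2]
ft_force: [0.4, -0.1, -0.9]
finger_gap: 0.1
grip_force: 0.0
```

Emit:
{"api": "apply_moves", "payload": {"deltas": [[0.1, 0, 0, 0, 0, 0, 0], [0.1, 0, 0, 0, 0, 0, 0], [0, 0, 0, 0, 0, 0, 0]]}}

```text
time: 20.85
tool_pos: [582.9, -24.8, 21.6]
tcp_rot: [180.0, -0.0, 3.2]
ft_force: [0.1, 0.1, -0.4]
finger_gap: -0.0
grip_force: 0.0
```

Emit:
{"api": "apply_moves", "payload": {"deltas": [[0.1, 0, 0, 0, 0, 0, 0], [0, 0, 0, 0, 0, 0, 0]]}}

```text
time: 21.1
tool_pos: [583.8, -24.7, 21.1]
tcp_rot: [-180.0, 0.3, 3.2]
ft_force: [-10.3, -0.5, 7.6]
finger_gap: -0.0
grip_force: 5.3
```

Emit:
{"api": "apply_moves", "payload": {"deltas": [[-0.8, 0, -0.2, 0, 0, 0, 1], [-0.76, 1, -0.67, 0, 0, 0, 1], [-0.76, 1, -0.67, 0, 0, 0, 1], [-0.76, 1, -0.67, 0, 0, 0, 1], [-0.76, 1, -0.67, 0, 0, 0, 1], [-0.76, 1, -0.67, 0, 0, 0, 1], [-0.76, 1, -0.67, 0, 0, 0, 1], [-0.76, 1, -0.67, 0, 0, -0.6, 1]]}}

```text
time: 22.1
tool_pos: [413.5, -245.5, 169.2]
tcp_rot: [180.0, -0.0, 6.0]
ft_force: [-0.1, 0.2, -0.3]
finger_gap: 85.3
grip_force: 0.0
```

Emit:
{"api": "apply_moves", "payload": {"deltas": [[0, 0.35, 0, 0, 0, -0.5, 1], [0, 0, 0, 0, 0, 0, 1]]}}

```text
time: 22.35
tool_pos: [415.2, -255.8, 168.6]
tcp_rot: [180.0, -0.0, 8.1]
ft_force: [0.4, 1.4, -1.3]
finger_gap: 85.4
grip_force: 0.0
```

```bash
python3 look.py w10
```

```text
[ 415.2 -255.8  168.6] [ 1.7996e+02 -4.0000e-02  8.1300e+00]
[ 457.8 -249.9] 8.2 [95.2 52.2] grip [ 414.2 -256.2] units dx,dy [-0.033  0.008] az -0.02
```

Emit:
{"api": "apply_moves", "payload": {"deltas": [[-0.03, 0, 0.9, 0, 0, 0, 1], [0, 0, 0.9, 0, 0, 0, 1], [0, 0, 0.9, 0, 0, 0, 1], [0, 0, 0.9, 0, 0, 0, 1], [0, 0, 0.9, 0, 0, 0, 1], [0, 0, 0.5, 0, 0, 0, 1], [0, 0, 0, 0, 0, 0, 1], [0, 0, 0, 0, 0, 0, 0.2]]}}

```text
time: 23.4
tool_pos: [415.0, -255.4, 19.2]
tcp_rot: [179.9, -0.1, 8.2]
ft_force: [0.8, 0.1, -0.3]
finger_gap: 69.8
grip_force: 0.0
```

Emit:
{"api": "apply_moves", "payload": {"deltas": [[0, 0, 0, 0, 0, 0, 0.2], [0, 0, 0, 0, 0, 0, 0.2], [0, 0, 0, 0, 0, 0, 0.2], [0, 0, 0, 0, 0, 0, 0.2]], "grip_force": 60}}

```text
time: 23.9
tool_pos: [415.4, -255.9, 20.2]
tcp_rot: [179.9, -0.1, 8.2]
ft_force: [-2.0, 2.1, 7.3]
finger_gap: 57.5
grip_force: 62.0
```

Emit:
{"api": "apply_moves", "payload": {"deltas": [[0, 0, -0.5, 0, 0, 0, 0.2], [0, 0, -0.35, 0, 0, 0, 0.2], [0.62, -0.95, 0, 0, 0, 0, 0.2], [0.62, -0.95, 0, 0, 0, 0, 0.2], [0.62, -0.95, 0, 0, 0, 0, 0.2], [0.62, -0.95, 0, 0, 0, 0, 0.2], [0.6, -0.93, 0, 0, 0, 0.6, 0.2], [0, 0, 0, 0, 0, 0.49, 0.2]]}}

```text
time: 24.9
tool_pos: [486.7, -99.6, 44.8]
tcp_rot: [-180.0, -0.1, 3.3]
ft_force: [0.2, 0.1, -1.4]
finger_gap: 56.8
grip_force: 64.0
```

Emit:
{"api": "apply_moves", "payload": {"deltas": [[0, 0, 0, 0, 0, 0, 0.2]]}}

```text
time: 25.02
tool_pos: [485.9, -101.2, 44.5]
tcp_rot: [180.0, -0.1, 3.3]
ft_force: [0.8, -0.2, -1.6]
finger_gap: 56.9
grip_force: 64.0
```

```bash
python3 look.py w11 330;python3 lat.py w11 40
```

```text
[ 485.9 -101.2   44.5] [ 1.7998e+02 -6.0000e-02  3.3000e+00]
[533.7 -98.1] 2.8 [113.1  61.5] grip [ 489.8 -100.2] units dx,dy [ 0.129 -0.025] az 0.11
board row 90 264 383 tool xy [79.1  0.1]
board row 140 265 380 tool xy [58.1 -0.3]
board row 190 267 376 tool xy [35.2 -0.7]
2 [(np.int64(66), np.int64(86), np.float64(116.7), np.float64(-107.3)), (np.int64(235), np.int64(251), np.float64(115.7), np.float64(-34.5)), (np.int64(340), np.int64(393), np.float64(115.7), np.float64(18.3)), (np.int64(404), np.int64(421), np.float64(115.8), np.float64(38.0))]
6 [(np.int64(70), np.int64(84), np.float64(115.2), np.float64(-107.1)), (np.int64(240), np.int64(246), np.float64(114.2), np.float64(-34.6)), (np.int64(339), np.int64(392), np.float64(114.1), np.float64(17.9)), (np.int64(409), np.int64(416), np.float64(114.2), np.float64(38.2))]
10 [(np.int64(333), np.int64(391), np.float64(112.6), np.float64(16.5))]
14 []
18 []
22 []
26 []
```

Emit:
{"api": "apply_moves", "payload": {"deltas": [[0, 0.045, 0.3, 0, 0, 0, 0.2], [0, 0, 0.23, 0, 0, 0, 0.2], [0, 0, 0, 0, 0, 0, 0.2], [0.3, 0, 0, 0, 0, 0, 0.2], [0.3, 0, 0, 0, 0, 0, 0.2], [0.3, 0, 0, 0, 0, 0, 0.2], [0.3, 0, 0, 0, 0, 0, 0.2], [0, 0, 0, 0, 0, 0, 0.2]]}}

```text
time: 26.08
tool_pos: [522.3, -100.7, 27.9]
tcp_rot: [180.0, -0.0, 3.3]
ft_force: [-0.2, 1.3, -1.1]
finger_gap: 57.2
grip_force: 64.0
```

Emit:
{"api": "apply_moves", "payload": {"deltas": [[0.3, 0, 0, 0, 0, 0, 0.2], [0.3, 0, 0, 0, 0, 0, 0.2], [0.3, 0, 0, 0, 0, 0, 0.2], [0.3, 0, 0, 0, 0, 0, 0.2], [0.3, 0, 0, 0, 0, 0, 0.2], [0.2, 0, 0, 0, 0, 0, 0.2], [0, 0, 0, 0, 0, 0, 0.2]]}}

```text
time: 26.95
tool_pos: [572.7, -97.8, 27.8]
tcp_rot: [180.0, -0.0, 3.3]
ft_force: [0.0, 0.3, -1.1]
finger_gap: 56.9
grip_force: 64.0
```

Emit:
{"api": "apply_moves", "payload": {"deltas": [[0, 0, 0.06, 0, 0, 0, 0.2], [0, 0, 0, 0, 0, 0, 1], [0, 0, 0, 0, 0, 0, 1], [0, 0, -0.1, 0, 0, 0, 1], [-0.6, 0, 0, 0, 0, 0, 1], [-0.6, 0, 0, 0, 0, 0, 1], [-0.3, 0, 0, 0, 0, 0, 0], [0, 0, 0, 0, 0, 0, 0]]}}

```text
time: 27.95
tool_pos: [527.3, -100.4, 29.2]
tcp_rot: [180.0, -0.0, 3.2]
ft_force: [0.6, -0.8, 0.2]
finger_gap: 51.6
grip_force: 0.0
```

Emit:
{"api": "apply_moves", "payload": {"deltas": [[0, 0, 0.12, 0, 0, 0, 0], [0, 0, 0.1, 0, 0, 0, 0], [0.45, 0, 0, 0, 0, 0, 0], [0.45, 0, 0, 0, 0, 0, 0], [0.45, 0, 0, 0, 0, 0, 0], [0.45, 0, 0, 0, 0, 0, 0], [0.1, 0, 0, 0, 0, 0, 0], [0, 0, 0, 0, 0, 0, 0]]}}

```text
time: 28.95
tool_pos: [584.6, -97.0, 22.2]
tcp_rot: [-180.0, 0.0, 3.3]
ft_force: [1.0, 0.7, -0.1]
finger_gap: 0.1
grip_force: 0.0
```

Emit:
{"api": "apply_moves", "payload": {"deltas": [[0.1, 0, 0, 0, 0, 0, 0], [0, 0, 0, 0, 0, 0, 0]]}}

```text
time: 29.2
tool_pos: [587.3, -97.0, 22.4]
tcp_rot: [180.0, -0.0, 3.2]
ft_force: [0.3, 0.2, -0.7]
finger_gap: -0.1
grip_force: 0.0
```

Emit:
{"api": "apply_moves", "payload": {"deltas": [[0.1, 0, 0, 0, 0, 0, 0], [0, 0, 0, 0, 0, 0, 0]]}}

```text
time: 29.45
tool_pos: [588.0, -97.0, 22.1]
tcp_rot: [-180.0, 0.3, 3.2]
ft_force: [-12.0, -1.7, 9.4]
finger_gap: -0.0
grip_force: 6.1
```

Emit:
{"api": "apply_moves", "payload": {"deltas": [[-0.8, 0, -0.2, 0, 0, 0, 1], [-0.4, -1, -0.7, 0, 0, 0, 1], [-0.4, -1, -0.7, 0, 0, 0, 1], [-0.4, -1, -0.7, 0, 0, 0, 1], [-0.4, -1, -0.7, 0, 0, 0, 1], [-0.4, -1, -0.7, 0, 0, 0, 1], [-0.4, -1, -0.7, 0, 0, 0, 1], [-0.4, -1, -0.7, 0, 0, 0, 1]]}}

```text
time: 30.45
tool_pos: [470.1, 107.6, 176.3]
tcp_rot: [-180.0, -0.0, 3.2]
ft_force: [0.7, -0.5, 1.3]
finger_gap: 85.5
grip_force: 0.0
```

Emit:
{"api": "apply_moves", "payload": {"deltas": [[-0.4, -1, 0, 0, 0, 0, 1], [-0.4, -1, 0, 0, 0, 0, 1], [-0.4, -1, 0, 0, 0, 0, 1], [-0.4, -1, 0, 0, 0, 0, 1], [-0.4, -1, 0, 0, 0, 0.95, 1], [0, 0, 0, 0, 0, 1, 1], [0, 0, 0, 0, 0, 1, 1], [0, 0, 0, 0, 0, 1, 1]]}}

```text
time: 31.45
tool_pos: [402.2, 253.3, 175.6]
tcp_rot: [-180.0, -0.0, -15.0]
ft_force: [-0.2, -0.5, -0.2]
finger_gap: 85.5
grip_force: 0.0
```

Emit:
{"api": "apply_moves", "payload": {"deltas": [[0, 0, 0, 0, 0, 0.95, 1], [0, 0, 0, 0, 0, 0, 1]]}}

```text
time: 31.7
tool_pos: [402.3, 253.1, 175.5]
tcp_rot: [-180.0, -0.0, -19.2]
ft_force: [-1.5, -0.5, -0.3]
finger_gap: 85.2
grip_force: 0.0
```

```bash
python3 look.py w12
```

```text
[402.3 253.1 175.5] [-1.7998e+02 -2.0000e-02 -1.9190e+01]
[441.5 258.1] -18.7 [52.  95.8] grip [399.8 272.2] units dx,dy [-0.286 -0.574] az -0.11
```

Emit:
{"api": "apply_moves", "payload": {"deltas": [[-0.28, -0.57, 0.5, 0, 0, -0.1, 1], [0, 0, 0.95, 0, 0, 0, 1], [0, 0, 0.95, 0, 0, 0, 1], [0, 0, 0.95, 0, 0, 0, 1], [0, 0, 0.95, 0, 0, 0, 1], [0, 0, 0.9, 0, 0, 0, 1], [0, 0, 0, 0, 0, 0, 1], [0, 0, 0, 0, 0, 0, 0.2]]}}

```text
time: 32.75
tool_pos: [400.5, 272.3, 20.4]
tcp_rot: [-180.0, -0.0, -18.7]
ft_force: [-0.0, -0.1, 0.5]
finger_gap: 69.7
grip_force: 0.0
```

Emit:
{"api": "apply_moves", "payload": {"deltas": [[0, 0, 0, 0, 0, 0, 0.2], [0, 0, 0, 0, 0, 0, 0.2], [0, 0, 0, 0, 0, 0, 0.2], [0, 0, 0, 0, 0, 0, 0.2]], "grip_force": 60}}

```text
time: 33.25
tool_pos: [401.3, 272.8, 21.9]
tcp_rot: [-179.9, -0.1, -18.7]
ft_force: [-3.7, -1.6, 9.4]
finger_gap: 56.6
grip_force: 61.5
```

Emit:
{"api": "apply_moves", "payload": {"deltas": [[0, 0, -0.5, 0, 0, 0, 0.2], [0, 0, -0.3, 0, 0, 0, 0.2], [0.8, 0.85, 0, 0, 0, 0, 0.2], [0.8, 0.85, 0, 0, 0, 0, 0.2], [0.8, 0.85, 0, 0, 0, 0, 0.2], [0.8, 0.85, 0, 0, 0, 0, 0.2], [0.81, 0.86, 0, 0, 0, 0, 0.2], [0, 0, 0, 0, 0, -0.98, 0.2]]}}

```text
time: 34.25
tool_pos: [474.3, 110.3, 44.6]
tcp_rot: [-180.0, -0.1, -14.3]
ft_force: [-0.1, 1.2, -1.5]
finger_gap: 55.9
grip_force: 63.6
```

Emit:
{"api": "apply_moves", "payload": {"deltas": [[0, 0, 0, 0, 0, -0.95, 0.2], [0, 0, 0, 0, 0, -0.95, 0.2], [0, 0, 0, 0, 0, -0.95, 0.2], [0, 0, 0, 0, 0, -0.95, 0.2], [0, 0, 0, 0, 0, 0, 0.2], [0, 0, 0, 0, 0, 0, 0.2]]}}

```text
time: 35.0
tool_pos: [473.0, 112.4, 43.9]
tcp_rot: [-180.0, -0.0, 3.1]
ft_force: [-0.6, -0.4, -0.3]
finger_gap: 55.9
grip_force: 63.6
```

```bash
python3 look.py w13 330;python3 lat.py w13 38
```

```text
[473.  112.4  43.9] [-1.80e+02 -4.00e-02  3.06e+00]
[520.2 114.2] 1.4 [111.   60.4] grip [476.2 113.1] units dx,dy [ 0.108 -0.019] az 0.36
board row 90 268 384 tool xy [79.2  1.2]
board row 140 269 380 tool xy [58.   0.6]
board row 190 269 377 tool xy [34.9  0. ]
2 [(np.int64(229), np.int64(244), np.float64(115.5), np.float64(-37.2)), (np.int64(400), np.int64(414), np.float64(115.5), np.float64(35.5)), (np.int64(540), np.int64(551), np.float64(116.3), np.float64(95.4)), (np.int64(566), np.int64(582), np.float64(116.6), np.float64(108.0))]
6 [(np.int64(330), np.int64(389), np.float64(113.9), np.float64(15.3))]
10 []
14 []
18 []
22 []
26 []
```

Emit:
{"api": "apply_moves", "payload": {"deltas": [[0, 0, 0.25, 0, 0, -0.33, 0.2], [0, 0, 0.2, 0, 0, 0, 0.2], [0, 0, 0, 0, 0, 0, 0.2], [0.3, 0.007, 0, 0, 0, 0, 0.2], [0.3, 0.007, 0, 0, 0, 0, 0.2], [0.3, 0.007, 0, 0, 0, 0, 0.2], [0.3, 0.007, 0, 0, 0, 0, 0.2], [0, 0, 0, 0, 0, 0, 0.2]]}}

```text
time: 36.05
tool_pos: [510.2, 114.5, 30.5]
tcp_rot: [-180.0, -0.1, 4.7]
ft_force: [-0.6, -0.1, -1.4]
finger_gap: 56.1
grip_force: 63.6
```

Emit:
{"api": "apply_moves", "payload": {"deltas": [[0.3, 0.007, 0, 0, 0, 0, 0.2], [0.3, 0.007, 0, 0, 0, 0, 0.2], [0.3, 0.007, 0, 0, 0, 0, 0.2], [0.3, 0.007, 0, 0, 0, 0, 0.2], [0.3, 0.007, 0, 0, 0, 0, 0.2], [0.2, 0.005, 0, 0, 0, 0, 0.2], [0, 0, 0, 0, 0, 0, 0.2]]}}

```text
time: 36.92
tool_pos: [560.1, 117.4, 29.9]
tcp_rot: [180.0, -0.0, 4.7]
ft_force: [0.3, -0.0, -0.9]
finger_gap: 55.9
grip_force: 63.7
```

Emit:
{"api": "apply_moves", "payload": {"deltas": [[0, 0, 0.06, 0, 0, 0, 0.2], [0, 0, 0, 0, 0, 0, 1], [0, 0, 0, 0, 0, 0, 1], [0, 0, -0.1, 0, 0, 0.3, 1], [-0.6, 0, 0, 0, 0, 0, 1], [-0.6, 0, 0, 0, 0, 0, 1], [-0.3, 0, 0, 0, 0, 0, 0], [0, 0, 0, 0, 0, 0, 0]]}}

```text
time: 37.92
tool_pos: [514.6, 114.8, 31.3]
tcp_rot: [-180.0, -0.0, 3.3]
ft_force: [-0.1, 0.4, -0.5]
finger_gap: 51.6
grip_force: 0.0
```

Emit:
{"api": "apply_moves", "payload": {"deltas": [[0, 0, 0.17, 0, 0, 0, 0], [0, 0, 0.14, 0, 0, 0, 0], [0.45, 0, 0, 0, 0, 0, 0], [0.45, 0, 0, 0, 0, 0, 0], [0.45, 0, 0, 0, 0, 0, 0], [0.45, 0, 0, 0, 0, 0, 0], [0.1, 0, 0, 0, 0, 0, 0], [0, 0, 0, 0, 0, 0, 0]]}}

```text
time: 38.92
tool_pos: [571.4, 118.0, 21.3]
tcp_rot: [180.0, 0.0, 3.3]
ft_force: [-0.3, 0.1, -0.1]
finger_gap: -0.5
grip_force: 0.0
```

Emit:
{"api": "apply_moves", "payload": {"deltas": [[0.1, 0, 0, 0, 0, 0, 0], [0, 0, 0, 0, 0, 0, 0]]}}

```text
time: 39.17
tool_pos: [574.5, 118.2, 21.7]
tcp_rot: [-180.0, 0.0, 3.3]
ft_force: [-0.6, -0.3, 0.4]
finger_gap: 0.0
grip_force: 0.1
```

Emit:
{"api": "apply_moves", "payload": {"deltas": [[0.1, 0, 0, 0, 0, 0, 0], [0, 0, 0, 0, 0, 0, 0]]}}

```text
time: 39.42
tool_pos: [575.4, 118.3, 21.4]
tcp_rot: [180.0, 0.3, 3.3]
ft_force: [-11.5, -1.0, 8.7]
finger_gap: -0.0
grip_force: 5.7
```

Emit:
{"api": "apply_moves", "payload": {"deltas": [[-0.8, 0, -0.4, 0, 0, 0, 0], [-0.8, 0, -1, 0, 0, 0, 0], [-0.5, 0, -1, 0, 0, 0, 0], [0, 0, -1, 0, 0, 0, 0], [0, 0, -1, 0, 0, 0, 0], [0, 0, -1, 0, 0, 0, 0], [0, 0, -1, 0, 0, 0, 0], [0, 0, -1, 0, 0, 0, 0]]}}

```text
time: 40.42
tool_pos: [514.7, 114.8, 245.0]
tcp_rot: [-180.0, -0.0, 3.3]
ft_force: [-0.2, -1.0, 0.1]
finger_gap: -0.1
grip_force: 0.0
```

Emit:
{"api": "apply_moves", "payload": {"deltas": [[0, 0, -1, 0, 0, 0, 0], [0, 0, -1, 0, 0, 0, 0], [0, 0, -1, 0, 0, 0, 0], [0, 0, 0, 0, 0, 0, 0], [0, 0, 0, 0, 0, 0, 0]]}}

```text
time: 41.05
tool_pos: [514.5, 114.8, 333.0]
tcp_rot: [180.0, 0.0, 3.3]
ft_force: [0.0, -0.9, 0.2]
finger_gap: -0.2
grip_force: 0.0
```

```bash
python3 look.py w14
```

```text
[514.5 114.8 333. ] [1.80e+02 3.00e-02 3.29e+00]
[655.5 -96.7] 3.0 [95.5 50.3] grip [611.6 -99. ] units dx,dy [2.82  7.299] az 0.06
[651.6 -23. ] 3.3 [94.9 51.4] grip [607.7 -25.5] units dx,dy [2.831 4.847] az -0.0
[646.9  50.9] 2.9 [95.  52.5] grip [603.   48.7] units dx,dy [2.816 2.369] az 0.09
[642.4 123.1] 3.3 [94.5 51.8] grip [598.5 120.6] units dx,dy [ 2.805 -0.032] az -0.0
```

View pics/w14.png

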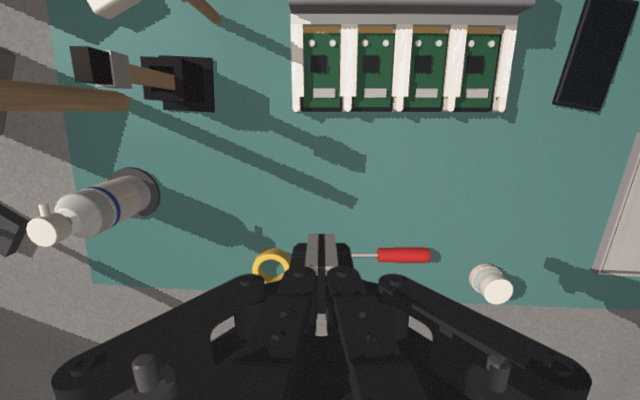

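All four boards are home with tails flush (365, ~107). The cap is the white disc at (45,231), the cup is at (178,82) with its brush head at (95,66), and the large brush lies along (0–130,97). Next I'll locate the cap.

```bash
python3 - <<'E'
from h import *
s=json.load(open("pics/w14.json")); W=cam("wrist",s); D=cam("side")
im=cv2.imread("pics/side0.png"); hsv=cv2.cvtColor(im,cv2.COLOR_BGR2HSV); m=((hsv[...,1]<50)&(hsv[...,2]>150))
print("side cap rows",[(r,np.where(m[r,195:240])[0][[0,-1]]+195) for r in range(278,315,3) if m[r,195:240].any()])
print("cap z170",onz(W,[(45,231)],170).round(1),onz(D,[(216,288)],170).round(1),"tri",tri([W,D],[(45,231),(216,288)]).round(1))
print("foot z4",onz(W,[(132,191)],4).round(1))
print("cup top centre z75",onz(W,[(175,80)],75).round(1),"foot",onz(W,[(144,58),(213,58),(213,109),(145,110)],0).round(1))
print("brush head tip",onz(W,[(95,66)],200).round(1),"  big brush",onz(W,[(125,97)],10).round(1))
E
```

```text
side cap rows [(284, array([207, 224])), (287, array([207, 225])), (290, array([209, 224])), (293, array([209, 219])), (296, array([210, 218])), (299, array([211, 218])), (302, array([209, 222])), (305, array([207, 224])), (308, array([205, 225])), (311, array([205, 226])), (314, array([206, 226]))]
cap z170 [[446.8 409.3 170. ]] [[443.6 416.5 170. ]] tri [446.  413.6 166.8]
foot z4 [[447.9 416.    4. ]]
cup top centre z75 [[613.8 301.   75. ]] foot [[647.5 379.3  -0. ]
 [652.3 279.2   0. ]
 [581.5 281.6   0. ]
 [574.7 384.6  -0. ]]
brush head tip [[611.9 308.6 200. ]]   big brush [[591.9 406.7  10. ]]
```

Emit:
{"api": "apply_moves", "payload": {"deltas": [[-0.22, -1, 0, 0, 0, 0, 0], [-0.22, -1, 0, 0, 0, 0, 0], [-0.22, -1, 0, 0, 0, 0, 0], [-0.22, -1, 0, 0, 0, 0, 0], [-0.22, -1, 0, 0, 0, 0, 0], [-0.22, -1, 0, 0, 0, 0, 0], [-0.22, -1, 0, 0, 0, 0, 0], [-0.22, -1, 0, 0, 0, 0, 0]]}}

```text
time: 42.1
tool_pos: [447.4, 352.0, 332.0]
tcp_rot: [179.9, 0.1, 3.3]
ft_force: [0.7, -0.1, 0.0]
finger_gap: 0.1
grip_force: 0.0
```

Emit:
{"api": "apply_moves", "payload": {"deltas": [[-0.22, -1, 0.6, 0, 0, 0, 0], [-0.22, -1, 0.6, 0, 0, 0, 0], [0, 0, 0.6, 0, 0, 0, 0], [0, 0, 0.6, 0, 0, 0, 0], [0, 0, 0, 0, 0, 0, 0]]}}

```text
time: 42.72
tool_pos: [431.1, 408.9, 259.2]
tcp_rot: [179.8, 0.2, 3.2]
ft_force: [0.0, 0.1, 0.0]
finger_gap: 0.3
grip_force: 0.0
```

```bash
python3 look.py w15
```

```text
[431.1 408.9 259.2] [179.85   0.19   3.23]
```

View pics/w15.png

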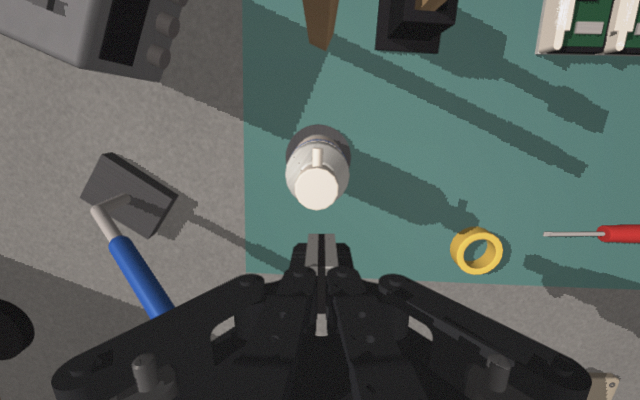

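The cap disc is at (316,189), about 45 px wide, with the fingertips just behind it.

```bash
python3 - <<'E'
from h import *
W=[cam("wrist",json.load(open(f"pics/{n}.json"))) for n in ("w14","w15")]
print(tri(W,[(45,231),(316,189)]).round(1),onz(W[1],[(316,189),(294,189),(338,189)],170).round(1))
p,r=pose(json.load(open("pics/w15.json"))); print((r.T@(onz(W[1],[(316,189)],170)[0]-p)/30).round(2))
E
```

```text
[444.1 414.3 165. ] [[444.9 414.2 170. ]
 [444.  430.8 170. ]
 [445.9 397.5 170. ]]
[ 0.48 -0.16  2.97]
```

Emit:
{"api": "apply_moves", "payload": {"deltas": [[0.48, -0.16, 0.4, 0, 0, 0, 0], [0, 0, 0.7, 0, 0, 0, 0], [0, 0, 0.7, 0, 0, 0, 0], [0, 0, 0.5, 0, 0, 0, 0], [0, 0, 0, 0, 0, 0, 0], [0, 0, 0, 0, 0, 0, 0]]}}

```text
time: 43.52
tool_pos: [445.8, 416.3, 193.4]
tcp_rot: [-180.0, -0.0, 3.3]
ft_force: [0.9, -0.3, 0.4]
finger_gap: -0.2
grip_force: 0.0
```

Emit:
{"api": "apply_moves", "payload": {"deltas": [[0, 0, 0.15, 0, 0, 0, 0], [0, 0, 0.15, 0, 0, 0, 0], [0, 0, 0, 0, 0, 0, 0]]}}

```text
time: 43.9
tool_pos: [445.8, 416.2, 183.9]
tcp_rot: [-180.0, -0.0, 3.3]
ft_force: [-0.2, 0.2, 3.3]
finger_gap: -0.0
grip_force: 1.2
```

Contact with the cap as expected (3.3 N), so I'll press on to the bottom.

Emit:
{"api": "apply_moves", "payload": {"deltas": [[0, 0, 0.15, 0, 0, 0, 0], [0, 0, 0.15, 0, 0, 0, 0], [0, 0, 0.05, 0, 0, 0, 0], [0, 0, 0, 0, 0, 0, 0]]}}

```text
time: 44.4
tool_pos: [446.0, 416.4, 174.1]
tcp_rot: [-180.0, -0.1, 3.3]
ft_force: [-1.1, -1.0, 7.2]
finger_gap: 0.2
grip_force: 3.6
```

Emit:
{"api": "apply_moves", "payload": {"deltas": [[0, 0, 0.1, 0, 0, 0, 0], [0, 0, 0, 0, 0, 0, 0], [0, 0, 0, 0, 0, 0, 0]]}}

```text
time: 44.78
tool_pos: [446.1, 416.5, 173.8]
tcp_rot: [-179.9, -0.1, 3.3]
ft_force: [-9.0, -6.7, 23.1]
finger_gap: -0.2
grip_force: 11.7
```

The cap bottomed out (23 N, 10 mm of travel). I'll release it, go up, and look at the cup from above.

Emit:
{"api": "apply_moves", "payload": {"deltas": [[0, 0, -0.8, 0, 0, 0, 0], [0, 0, -1, 0, 0, 0, 0], [0, 0, -1, 0, 0, 0, 0.8], [0, 0, -1, 0, 0, 0, 0.8], [0, 0, -1, 0, 0, 0, 0.8], [0, 0, -1, 0, 0, 0, 0.8], [0, 0.8, -0.5, 0, 0, 0, 0.8], [0, 1, 0, 0, 0, 0, 0.8]]}}

```text
time: 45.78
tool_pos: [449.1, 362.3, 360.5]
tcp_rot: [-179.9, -0.1, 3.3]
ft_force: [0.4, 0.2, -0.2]
finger_gap: 68.1
grip_force: 0.0
```

Emit:
{"api": "apply_moves", "payload": {"deltas": [[0.3, 1, 0, 0, 0, 0, 0.8], [1, 1, 0, 0, 0, 0, 0.8], [1, 0.3, 0, 0, 0, 0, 0.8], [1, 0, 0, 0, 0, 0, 0.8], [0, 0, 0, 0, 0, 0, 0.8], [0, 0, 0, 0, 0, 0, 0.8]]}}

```text
time: 46.52
tool_pos: [551.2, 299.1, 358.7]
tcp_rot: [180.0, 0.1, 3.3]
ft_force: [1.1, 0.4, -0.2]
finger_gap: 68.5
grip_force: 0.0
```

```bash
python3 look.py w16; python3 - <<'E'
from h import *
im=cv2.imread("pics/w16.png"); snap("side","pics/side1.png"); s=cv2.imread("pics/side1.png")[200:330,130:260]; cv2.imwrite("pics/v1.png",np.hstack([cv2.resize(im,(640,400)),cv2.resize(s,(160,400)) if 0 else cv2.resize(s,(160,160)).repeat(1,0) if 0 else cv2.copyMakeBorder(cv2.resize(s,(160,160)),0,240,0,0,0)]))
print(s.shape, sense()["joint_pos"])
E
```

```text
[551.2 299.1 358.7] [1.7999e+02 7.0000e-02 3.2900e+00]
[ 655.8 -100.9] 3.2 [94.8 45.9] grip [ 611.9 -103.4] units dx,dy [ 1.249 13.508] az 0.02
[650.6 -27.4] 3.4 [95.4 47.7] grip [606.7 -30. ] units dx,dy [ 1.217 11.057] az -0.02
[647.2  45.7] 2.0 [95.9 49.1] grip [603.2  44.2] units dx,dy [1.244 8.582] az 0.28
[642.  119.8] 3.1 [94.5 50.8] grip [598.1 117.4] units dx,dy [1.212 6.134] az 0.04
(130, 130, 3) [2.38232898e+01 1.07505545e+01 6.98660005e+01 8.52401790e-03
 9.93881842e+01 1.10499816e+02]
```

View pics/v1.png

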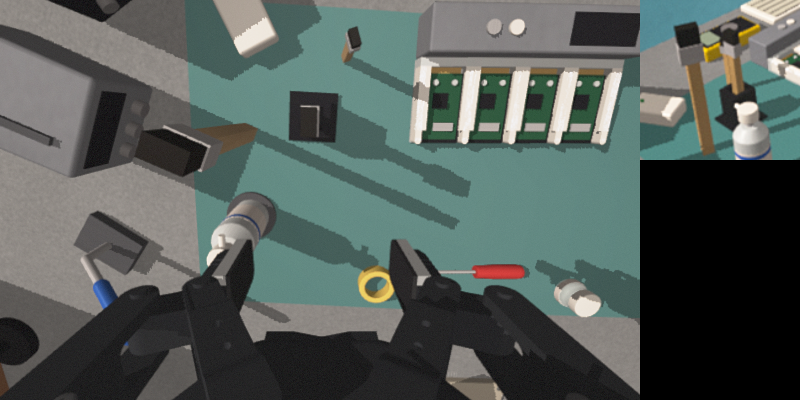

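From overhead, the cup is at (313,116) with the brush head on top at (311,118). The large brush is at (190,145), the small one at (352,42). I'll enlarge the cup in both views as the close check of the choice.

```bash
python3 - <<'E'
from h import *
a=cv2.resize(cv2.imread("pics/w16.png")[80:155,275:355],None,fx=5,fy=5,interpolation=cv2.INTER_CUBIC); b=cv2.resize(cv2.imread("pics/side1.png")[210:310,190:250],(315,525),interpolation=cv2.INTER_CUBIC)
o=np.zeros((525,720,3),np.uint8); o[:375,:400]=np.clip(a.astype(float)*2.2,0,255); o[:,405:720]=b; cv2.imwrite("pics/v2.png",o)
E
```

```text
(no output)
```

View pics/v2.png

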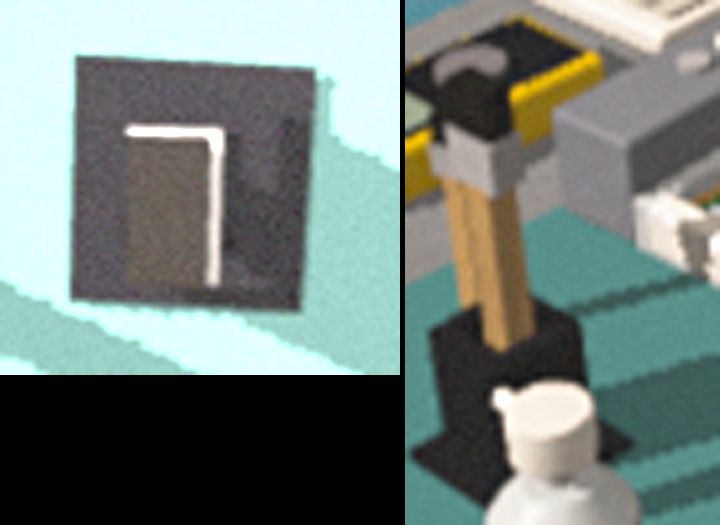

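The close crop confirms the middle-sized brush in the cup, faces nearly along the world axes, leaning slightly. The plan is to grip the handle horizontally along +x, then pitch the tool 90° down so the brush ends level. First I'll tilt in free space.

Emit:
{"api": "apply_moves", "payload": {"deltas": [[0, 0, 0, 0, 0, 0.7, 0.8], [-0.5, 0, 0, 0, 1, 0, 0.8], [-0.5, 0, 0, 0, 1, 0, 0.8], [0, 0, 0, 0, 1, 0, 0.8], [0, 0, 0, 0, 1, 0, 0.8], [0, 0, 0, 0, 1, 0, 0.8], [0, 0, 0, 0, 1, 0, 0.8], [0, 0, 0, 0, 1, 0, 0.8]]}}

```text
time: 47.62
tool_pos: [520.9, 299.3, 358.8]
tcp_rot: [-179.9, -32.3, 0.1]
ft_force: [-0.2, 0.7, 1.1]
finger_gap: 68.5
grip_force: 0.0
```

```bash
cat > kin.py <<'E'
from h import *
from scipy.optimize import least_squares
import glob
def Rx(a): return R.from_euler('x',a,degrees=True).as_matrix()
def Ry(a): return R.from_euler('y',a,degrees=True).as_matrix()
def Rz(a): return R.from_euler('z',a,degrees=True).as_matrix()
def fk(q,P):
    h,a1,L2,A,B,Lt,=P
    r=Rz(q[0]); p=np.array([0,0,h])+r@[a1,0,0]
    r=r@Ry(q[1]); p=p+r@[0,0,L2]
    r=r@Ry(q[2]); p=p+r@[B,0,A]
    r=r@Rz(q[3])@Ry(q[4]); p=p+r@[0,0,Lt]
    return p, r@Rz(q[5])
def load():
    D=[]
    for f in sorted(glob.glob("pics/w*.json")):
        s=json.load(open(f)); D.append((s["joint_pos"],np.array(s["tool_pos"]),s["tcp_rot"]))
    s=sense(); D.append((s["joint_pos"],np.array(s["tool_pos"]),s["tcp_rot"])); return D
def fit():
    D=load(); f=lambda P: np.concatenate([fk(q,P)[0]-t for q,t,_ in D]); o=least_squares(f,[350,50,400,400,0,200]); return o.x,np.sqrt((o.fun**2).mean()),np.abs(o.fun).max()
E
python3 - <<'E'
from kin import *
P,e,m=fit(); print(P.round(1),e,m)
for q,t,rr in load()[-3:]:
    print(np.round(q,1)); M=fk(q,P)[1]; T=R.from_euler('xyz',rr,degrees=True).as_matrix(); print((M.T@T).round(3).tolist())
E
```

```text
[271.9  -0.6 360.4 555.2  63.4 293.6] 29.259982090349837 51.20466650877701
[-19.2 -17.8 117.   -0.   80.5  65.2]
[[0.0, -1.0, 0.0], [1.0, 0.0, 0.0], [-0.0, 0.0, 1.0]]
[ -9.7   0.7 114.5  -0.   64.7  77.1]
[[0.0, -1.0, 0.0], [1.0, 0.0, 0.0], [-0.0, 0.0, 1.0]]
[ 35.3 -17.7 102.8 -19.2  68.6 128. ]
[[0.0, -1.0, 0.0], [1.0, 0.0, -0.0], [0.0, 0.0, 1.0]]
```

```bash
sed -i 's/h,a1,L2,A,B,Lt,=P/h,a1,L2,A,B,Lt,B2=P/; s/r@\[0,0,L2\]/r@[B2,0,L2]/; s/\[350,50,400,400,0,200\]/[350,50,400,400,0,200,0]/' kin.py
cat >> kin.py <<'E'
LIM=np.array([[-169,169],[-51,129],[1.5,143],[-76,256],[0.5,156],[-152,152]])
def ik(p,M,P,q0):
    O=Rz(90)
    def f(q):
        a,b=fk(q,P); return np.r_[(a-p),200*R.from_matrix(M.T@(b@O)).as_rotvec()]
    o=least_squares(f,np.clip(q0,LIM[:,0]+1,LIM[:,1]-1),bounds=(LIM[:,0],LIM[:,1])); return o.x,np.abs(o.fun).max()
def tool(yaw,tilt): # tilt 0 = down, 90 = horizontal along yaw
    return Rz(yaw)@R.from_euler('x',180,degrees=True).as_matrix()@Ry(tilt)
E
python3 - <<'E'
from kin import *
P,e,m=fit(); print(P.round(1),e,m)
q0=sense()["joint_pos"]
for yaw in (0,10,20,26):
  for tilt in (60,75,90):
    for pos in ((520,299,300),(545,301,140),(614,301,121),(614,301,220)):
        q,er=ik(np.array(pos),tool(yaw,tilt),P,q0); print(yaw,tilt,pos,q.round(),round(er,1))
E
```

```text
[271.7  -1.9 360.4 554.6  63.6 293.5   2. ] 29.259252264843276 51.20508296120093
0 60 (520, 299, 300) [ 45. -24. 121. -48.  46. 152.] 15.8
0 60 (545, 301, 140) [ 37. -10. 124. -46.  29. 152.] 40.4
0 60 (614, 301, 121) [ 33.   2. 115. -47.  25. 152.] 40.8
0 60 (614, 301, 220) [ 36.  -6. 114. -48.  33. 152.] 24.2
0 75 (520, 299, 300) [ 42. -31. 128. -54.  36. 152.] 40.2
0 75 (545, 301, 140) [ 34. -14. 129. -51.  19. 152.] 72.4
0 75 (614, 301, 121) [ 30.  -1. 119. -52.  16. 152.] 76.5
0 75 (614, 301, 220) [ 33. -10. 119. -53.  23. 152.] 56.7
0 90 (520, 299, 300) [ 39. -37. 135. -60.  25. 152.] 66.3
0 90 (545, 301, 140) [ 31. -18. 133. -56.  11. 152.] 106.2
0 90 (614, 301, 121) [ 27.  -3. 122. -56.   7. 152.] 114.0
0 90 (614, 301, 220) [ 30. -13. 122. -58.  14. 152.] 91.7
10 60 (520, 299, 300) [ 43. -28. 126. -51.  38. 152.] 0.3
10 60 (545, 301, 140) [ 36. -12. 128. -50.  20. 152.] 26.0
10 60 (614, 301, 121) [ 31.   1. 119. -52.  15. 152.] 26.9
10 60 (614, 301, 220) [ 34.  -8. 118. -52.  23. 152.] 9.2
10 75 (520, 299, 300) [ 39. -34. 133. -56.  26. 152.] 26.3
10 75 (545, 301, 140) [ 31. 
[... 1096 characters left out ...]
60 (520, 299, 300) [ 33. -33. 130. -14.  24. 107.] 0.0
26 60 (545, 301, 140) [ 30. -13. 132. -60.   3. 152.] 4.5
26 60 (614, 301, 121) [ 26.   0. 122. -62.   1. 152.] 9.0
26 60 (614, 301, 220) [ 26. -10. 122.  -1.   9.  91.] 0.0
26 75 (520, 299, 300) [ 33. -35. 138. -60.   7. 152.] 3.4
26 75 (545, 301, 140) [ 29. -15. 134. -61.   1. 152.] 48.5
26 75 (614, 301, 121) [ 26.  -1. 123. -62.   1. 152.] 57.3
26 75 (614, 301, 220) [ 26. -11. 125. -62.   1. 152.] 30.2
26 90 (520, 299, 300) [ 30. -39. 141. -62.   1. 152.] 42.7
26 90 (545, 301, 140) [ 29. -19. 136. -61.   1. 152.] 94.7
26 90 (614, 301, 121) [ 26.  -3. 123. -62.   1. 152.] 105.4
26 90 (614, 301, 220) [ 26. -13. 125. -62.   1. 152.] 78.2
```

```bash
python3 - <<'E'
from kin import *
P,e,m=fit()
for q,t,_ in load(): d=fk(q,P)[0]-t; print(np.round(q,1),t.round(),d.round(), "rad",np.round([np.hypot(*t[:2]),np.degrees(np.arctan2(t[1],t[0]))],1))
E
```

```text
[-43.3 -20.1  96.9   0.  103.2  46.6] [ 345. -255.  380.] [-32. -40.   2.] rad [429.2 -36.4]
[-37.7  -7.4 108.2   0.   79.1  44.2] [ 415. -256.  169.] [-30. -42.   0.] rad [487.7 -31.6]
[-17.7   2.9 112.3  -0.   64.7  69. ] [ 486. -101.   45.] [-16. -49.  -0.] rad [496.4 -11.8]
[ 26.   -9.7 109.6   0.   80.1 135.2] [402. 253. 176.] [ 25. -45.   1.] rad [475.3  32.2]
[  7.3   1.5 113.9   0.   64.6  94.3] [473. 112.  44.] [  7. -51.  -0.] rad [486.2  13.4]
[ 7.  -5.  88.8  0.  96.2 93.7] [515. 115. 333.] [  9. -51.   1.] rad [527.2  12.6]
[ 38.6   6.5  84.9  -0.   88.9 125.3] [431. 409. 259.] [ 32. -40.   0.] rad [594.1  43.5]
[ 23.8  10.8  69.9   0.   99.4 110.5] [551. 299. 359.] [ 21. -47.   0.] rad [627.1  28.5]
[-12.3 -16.3  94.    0.  102.4  77.6] [450. -46. 380.] [ -7. -51.   2.] rad [452.6  -5.8]
[ -5.    4.4  74.7  -0.  101.   85.1] [585.  -0. 379.] [ -3. -51.   0.] rad [585.1  -0. ]
[  5.5 -17.8 116.8  -0.   81.2  98.3] [416.  92. 171.] [  9. -51.   1.] rad [425.7  12.4]
[ -1.    0.7 114.4   0.   65.1  85.8] [480.  43.  47.] [ -1. -51.  -0.] rad [481.8   5.1]
[ -0.7  11.5 104.6   0.   63.9  86.1] [544.  45.  31.] [ -2. -51.  -0.] rad [546.2   4.7]
[-0.4 17.7 98.3 -0.  64.6 86.4] [580.  47.  21.] [ -2. -51.  -0.] rad [581.6   4.6]
[-19.2 -17.8 117.   -0.   80.5  65.2] [418. -92. 169.] [-14. -49.   1.] rad [428.4 -12.4]
[ -9.7   0.7 114.5  -0.   64.7  77.1] [481. -30.  44.] [ -8. -50.  -0.] rad [481.6  -3.6]
[ 35.3 -17.7 102.8 -19.2  68.6 128. ] [521. 299. 359.] [  2. -40.  -7.] rad [600.7  29.9]
```

```bash
sed -i 's/h,a1,L2,A,B,Lt,B2=P/h,a1,L2,A,B,Lt,B2,d=P/; s/r@\[a1,0,0\]/r@[a1,d,0]/; s/400,400,0,200,0\]/400,400,0,200,0,50]/' kin.py
python3 - <<'E'
from kin import *
P,e,m=fit(); print(P.round(1),e,m)
q0=sense()["joint_pos"]
for yaw in (0,13,26):
  for tilt in (45,55,65):
    for pos in ((540,270,200),(614,301,121),(614,301,230)):
        q,er=ik(np.array(pos),tool(yaw,tilt),P,q0); print(yaw,tilt,pos,q.round(),round(er,1))
W=[cam("wrist",json.load(open(f"pics/{n}.json"))) for n in ("w2","w3")]
# tray corners
im=cv2.imread("pics/w2.png")
c=onz(W[0],[(527,72),(600,72),(567,216),(503,214)],14); print("tray w2",c.round(),c.mean(0).round(1)); c=onz(W[1],[(538,155),(606,156),(575,283),(516,279)],14); print("w3",c.round(),c.mean(0).round(1))
tr=c.mean(0)
for yaw in (0,-10,-20,-30):
  for tilt in (0,-20,-35,-45):
    q,er=ik(np.array([tr[0],tr[1],40]),tool(yaw,tilt),P,[-40,20,90,0,90,60]); print("tray",yaw,tilt,q.round(),round(er,1))
E
```

```text
[318.1  -0.  369.1 553.4  61.6 350.8   0.   51.2] 3.6611989187494594e-10 7.994458428584039e-10
0 45 (540, 270, 200) [ 35. -19. 125. -39.  41. 148.] 0.0
0 45 (614, 301, 121) [ 32.   2. 116. -43.  31. 152.] 6.1
0 45 (614, 301, 230) [ 33.  -7. 113. -36.  41. 144.] 0.0
0 55 (540, 270, 200) [ 34. -23. 132. -46.  33. 152.] 13.3
0 55 (614, 301, 121) [ 30.  -1. 120. -46.  23. 152.] 28.1
0 55 (614, 301, 230) [ 33. -10. 119. -47.  33. 152.] 11.2
0 65 (540, 270, 200) [ 32. -28. 138. -50.  25. 152.] 30.2
0 65 (614, 301, 121) [ 27.  -4. 124. -50.  16. 152.] 51.1
0 65 (614, 301, 230) [ 31. -14. 123. -50.  25. 152.] 31.5
13 45 (540, 270, 200) [ 28. -25. 130. -20.  32. 117.] 0.0
13 45 (614, 301, 121) [ 27.  -2. 121. -30.  20. 128.] 0.0
13 45 (614, 301, 230) [ 27. -12. 117. -18.  32. 115.] 0.0
13 55 (540, 270, 200) [ 29. -28. 138. -40.  21. 137.] 0.0
13 55 (614, 301, 121) [ 26.  -4. 126. -55.  11. 152.] 10.0
13 55 (614, 301, 230) [ 28. -15. 124. -38.  20. 135.] 0.0
13 65 (540, 270, 200) [ 27. -31. 143. -56.  12. 152.] 11.7
13 65 (614, 301, 121) [ 23.  -6. 129. -57.   3. 152.] 34.3
13 65 (614, 301, 23
[... 858 characters left out ...]
 72. -13.  86.  53.] 0.0
tray 0 -35 [-36.  50.  58. -20. 101.  55.] 0.0
tray 0 -45 [-34.  60.  47. -25. 111.  55.] 0.0
tray -10 0 [-47.  23.  90.  -0.  68.  53.] 0.0
tray -10 -20 [-41.  39.  70. -10.  89.  61.] 0.0
tray -10 -35 [-38.  53.  54. -16. 105.  62.] 0.0
tray -10 -45 [-37.  63.  41. -21. 116.  61.] 0.0
tray -20 0 [-47.  23.  90.  -0.  68.  63.] 0.0
tray -20 -20 [-43.  40.  68.  -8.  90.  69.] 0.0
tray -20 -35 [-40.  55.  50. -12. 108.  69.] 0.0
tray -20 -45 [-39.  66.  36. -16. 120.  68.] 0.0
tray -30 0 [-47.  23.  90.  -0.  68.  73.] 0.0
tray -30 -20 [-44.  41.  67.  -5.  92.  76.] 0.0
tray -30 -35 [-43.  56.  48.  -8. 110.  77.] 0.0
tray -30 -45 [-42.  68.  33. -10. 123.  76.] 0.0
```

The kinematic fit is exact. Gripping at tilt 45°, yaw ~10° is reachable, and so is placing at tilt −45°. The tray centre is (467,-425), yaw ~0. Now the handle's 3-D line from two views.

```bash
python3 - <<'E'
from h import *
def wood(fn,x0,x1,y0,y1):
    im=cv2.imread(fn); hsv=cv2.cvtColor(im,cv2.COLOR_BGR2HSV).astype(int); m=np.zeros(im.shape[:2],np.uint8)
    w=((hsv[...,0]>8)&(hsv[...,0]<22)&(hsv[...,1]>70)&(hsv[...,2]>60)).astype(np.uint8); m[y0:y1,x0:x1]=w[y0:y1,x0:x1]
    n,l,st,c=cv2.connectedComponentsWithStats(m); i=1+st[1:,4].argmax(); p=np.argwhere(l==i)[:,::-1].astype(np.float32)
    vx,vy,x,y=cv2.fitLine(p,cv2.DIST_L2,0,.01,.01).ravel(); t=(p-[x,y])@[vx,vy]; print(fn,len(p),st[i],np.round([x,y,vx,vy],2))
    return [(x+vx*t.min(),y+vy*t.min()),(x+vx*t.max(),y+vy*t.max())]
C={n:cam("wrist",json.load(open(f"pics/{n}.json"))) for n in ("w14","w2","w3")}
C["side1"]=cam("side")
L={"w14":wood("pics/w14.png",125,190,55,92),"side1":wood("pics/side1.png",195,225,235,285),"w3":wood("pics/w3.png",60,125,130,152)}
C["side"]=C["side1"]
def plane(n):
    o,v=rays(C[n],L[n]); k=np.cross(v[0],v[1]); return k/np.linalg.norm(k),o
for a,b in (("w14","side1"),("w3","side1")):
    n1,o1=plane(a);n2,o2=plane(b)
    for z in (80,125,155):
        xy=np.linalg.solve(np.array([n1[:2],n2[:2]]),[n1@o1-n1[2]*z,n2@o2-n2[2]*z]); print(a,b,z,xy.round(1), np.round([n1@n2],2))
from h import *
W=cam("wrist",json.load(open("pics/w16.json"))); print("head top",onz(W,[(308.2,121.8)],206).round(1),tri([W,C["side"]],[(308.2,121.8),(203.5,226)]).round(1)); print("cup top c",onz(W,[(313.2,116.8)],75).round(1))
E
```

```text
pics/w14.png 741 [130  65  45  25 741] [151.74  77.67   0.97   0.25]
pics/side1.png 389 [195 243  20  35 389] [205.75 259.6    0.27   0.96]
pics/w3.png 534 [ 65 138  51  14 534] [ 9.1840e+01  1.4561e+02  1.0000e+00 -8.0000e-02]
w14 side1 80 [612.8 315.9] [-0.31]
w14 side1 125 [614.8 320.4] [-0.31]
w14 side1 155 [616.2 323.4] [-0.31]
w3 side1 80 [613.1 315.7] [-0.55]
w3 side1 125 [614.7 320.5] [-0.55]
w3 side1 155 [615.8 323.7] [-0.55]
head top [[612.6 315.4 206. ]] [612.1 314.9 203. ]
cup top c [[615.8 314.3  75. ]]
```

```bash
python3 - <<'E'
from h import *
C={n:cam("wrist",json.load(open(f"pics/{n}.json"))) for n in ("w14","w3")}
for n,(x,y,vx,vy) in {"w14":(151.74,77.67,.97,.25),"w3":(91.84,145.61,1,-.08)}.items():
    for P in ((613,315.5,80),(613,315.5,120),(612.5,315.2,150)):
        q=proj(C[n],np.array(P,float))[0]; d=(q-[x,y])@[-vy,vx]; print(n,P,q.round(1),"perp px",d.round(2))
print(proj(cam("side"),np.array([[613,315.5,80],[613,315.5,120],[613,315.2,150],[613,315,206]],float)).round(1))
E
```

```text
w14 (613, 315.5, 80) [161.1  79.8] perp px -0.26
w14 (613, 315.5, 120) [142.1  75.9] perp px 0.66
w14 (612.5, 315.2, 150) [125.   72.8] perp px 1.98
w3 (613, 315.5, 80) [102.8 144.7] perp px -0.01
w3 (613, 315.5, 120) [ 81.6 147.9] perp px 1.46
w3 (612.5, 315.2, 150) [ 63.1 151.1] perp px 3.22
[[208.7 269.9]
 [206.8 256.1]
 [205.5 245.4]
 [202.7 224.8]]
```

The handle is at about (614, 315.5) at z≈120, consistent in w14, w3, w16 and side. Now the deltas to pre-grasp (yaw 10, tilt 45).

```bash
cat > goto.py <<'E'
from kin import *
import sys
# x y z yaw tilt : rotation first, then shift in the turned tool's axes (units)
x,y,z,yaw,tilt=map(float,sys.argv[1:6]); p,r=pose(); T=tool(yaw,tilt)
print("pos",p.round(1),"rot units",(R.from_matrix(r.T@T).as_rotvec()/.08).round(2),"then shift",(T.T@(np.array([x,y,z])-p)/30).round(2), "shift first",(r.T@(np.array([x,y,z])-p)/30).round(2))
P,_,_=fit(); q,e=ik(np.array([x,y,z]),T,P,sense()["joint_pos"]); print("joints",q.round(),round(e,2))
E
python3 goto.py 554.8 305 181 10 45; python3 goto.py 617.5 316.1 117.5 10 45
```

```text
pos [520.9 299.3 358.8] rot units [ 1.34  2.77 -1.69] then shift [-3.38  0.01  5.  ] shift first [-2.21 -0.18  5.61]
joints [ 33. -15. 125. -32.  32. 134.] 0.0
pos [520.9 299.3 358.8] rot units [ 1.34  2.77 -1.69] then shift [-3.38  0.01  8.  ] shift first [-1.57 -0.54  8.52]
joints [ 30.   1. 118. -39.  22. 141.] 0.0
```

Emit:
{"api": "apply_moves", "payload": {"deltas": [[0, 0, 0, 0.45, 0.92, -0.56, 0.8], [0, 0, 0, 0.45, 0.92, -0.56, 0.8], [0, 0, 0, 0.44, 0.93, -0.57, 0.8], [-0.68, 0, 1, 0, 0, 0, 0.8], [-0.68, 0, 1, 0, 0, 0, 0.8], [-0.68, 0, 1, 0, 0, 0, 0.8], [-0.67, 0, 1, 0, 0, 0, 0.8], [-0.67, 0, 1, 0, 0, 0, 0.8]]}}

```text
time: 48.62
tool_pos: [554.5, 305.2, 179.9]
tcp_rot: [-179.9, -44.9, 9.9]
ft_force: [0.5, 0.0, 0.4]
finger_gap: 68.5
grip_force: 0.0
```

Emit:
{"api": "apply_moves", "payload": {"deltas": [[0, 0, 0, 0, 0, 0, 0.8], [0, 0, 0, 0, 0, 0, 0.8]]}}

```text
time: 48.88
tool_pos: [555.1, 305.3, 182.1]
tcp_rot: [-180.0, -44.9, 9.9]
ft_force: [0.1, -0.3, 1.3]
finger_gap: 68.5
grip_force: 0.0
```

```bash
python3 goto.py 617.5 316.1 117.5 10 45; python3 - <<'E'
from h import *
s,im=snap("wrist","pics/w17.png"); C=cam("wrist",s); json.dump({k:np.array(v).tolist() for k,v in s.items()},open("pics/w17.json","w"))
hsv=cv2.cvtColor(im,cv2.COLOR_BGR2HSV).astype(int); w=((hsv[...,0]>8)&(hsv[...,0]<22)&(hsv[...,1]>70)&(hsv[...,2]>60))
for r in range(100,330,15):
    u=np.where(w[r,240:400])[0]+240; print(r,(u.min(),u.max(),len(u)) if len(u) else None)
print(proj(C,np.array([[614,315.5,80],[614,315.5,121],[614,315.5,150]],float)).round(1))
E
```

```text
pos [555.1 305.3 182.1] rot units [-0.    0.02 -0.01] then shift [-0.03  0.01  3.02] shift first [-0.03  0.01  3.02]
joints [ 30.   1. 118. -39.  22. 141.] 0.0
100 None
115 None
130 None
145 (np.int64(376), np.int64(376), 1)
160 (np.int64(372), np.int64(385), 14)
175 (np.int64(369), np.int64(380), 12)
190 (np.int64(365), np.int64(376), 12)
205 None
220 (np.int64(310), np.int64(333), 24)
235 (np.int64(311), np.int64(332), 22)
250 (np.int64(324), np.int64(330), 7)
265 None
280 None
295 None
310 None
325 None
[[322.3 231.4]
 [322.4 210.4]
 [322.6 191. ]]
```

View pics/w17.png

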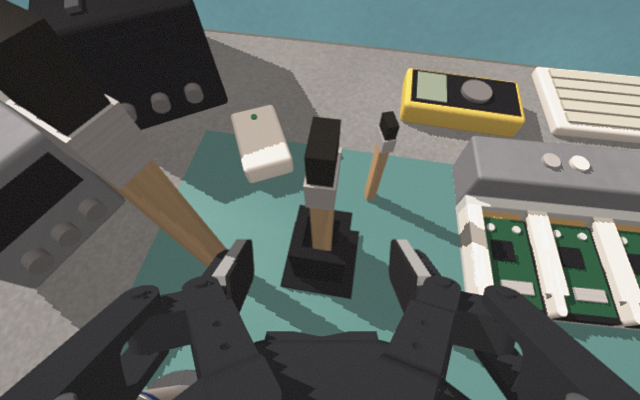

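The handle is centred between the open fingers (310–333, row 220), and the large brush stays clear on the left. I'll advance and grip.

Emit:
{"api": "apply_moves", "payload": {"deltas": [[0, 0, 0.6, 0, 0, 0, 0.8], [0, 0, 0.6, 0, 0, 0, 0.8], [0, 0, 0.6, 0, 0, 0, 0.8], [0, 0, 0.6, 0, 0, 0, 0.8], [0, 0, 0.6, 0, 0, 0, 0.8], [0, 0, 0, 0, 0, 0, 0.8], [0, 0, 0, 0, 0, 0, 0.8]]}}

```text
time: 49.8
tool_pos: [617.8, 316.2, 118.3]
tcp_rot: [-180.0, -44.9, 9.9]
ft_force: [-0.4, -0.5, -0.4]
finger_gap: 68.7
grip_force: 0.0
```

Emit:
{"api": "apply_moves", "payload": {"deltas": [[0, 0, 0, 0, 0, 0, 0], [0, 0, 0, 0, 0, 0, 0], [0, 0, 0, 0, 0, 0, 0], [0, 0, 0, 0, 0, 0, 0], [0, 0, 0, 0, 0, 0, 0], [0, 0, 0, 0, 0, 0, 0]], "grip_force": 60}}

```text
time: 50.55
tool_pos: [617.7, 315.9, 116.9]
tcp_rot: [-180.0, -44.9, 9.9]
ft_force: [0.1, -0.8, 4.0]
finger_gap: 15.7
grip_force: 58.3
```

Emit:
{"api": "apply_moves", "payload": {"deltas": [[0.3, 0, -0.3, 0, 0, 0, 0], [0.5, 0, -0.5, 0, 0, 0, 0], [0.57, 0, -0.57, 0, 0, 0, 0], [0.57, 0, -0.57, 0, 0, 0, 0], [0.57, 0, -0.57, 0, 0, 0, 0], [0.57, 0, -0.57, 0, 0, 0, 0], [0.57, 0, -0.57, 0, 0, 0, 0], [0, 0, 0, 0, 0, 0, 0]]}}

```text
time: 51.55
tool_pos: [618.7, 316.3, 273.8]
tcp_rot: [-179.9, -45.0, 9.9]
ft_force: [-0.1, -0.7, -1.4]
finger_gap: 15.1
grip_force: 58.2
```

```bash
cat > hb.py <<'E'
# angle of the held brush's handle in tool x-z plane: wood pixels -> rays cut with tool plane y=0
from h import *
import sys
s,im=snap("wrist",f"pics/{sys.argv[1]}.png"); C=cam("wrist",s); p,r=pose(s)
hsv=cv2.cvtColor(im,cv2.COLOR_BGR2HSV).astype(int); w=((hsv[...,0]>8)&(hsv[...,0]<22)&(hsv[...,1]>70)&(hsv[...,2]>60))
for n,l in (("wood",w),("steel",(hsv[...,1]<40)&(hsv[...,2]>90)),("dark",hsv[...,2]<45)):
    print(n,[(v,int(u.min()),int(u.max()),len(u)) for v in range(0,330,15) for u in [np.where(l[v,285:360])[0]+285] if len(u)>4])
print(p.round(1),np.round(s["tcp_rot"],1),s["finger_gap"])
s,im=snap("side",f"pics/{sys.argv[1]}s.png")
E
python3 hb.py w18; python3 goto.py 467 -300 300 0 0
```

```text
wood [(300, 305, 335, 31), (315, 309, 332, 24)]
steel [(75, 285, 359, 75), (90, 285, 359, 75), (105, 285, 359, 75), (120, 285, 294, 10), (135, 285, 359, 8), (150, 285, 359, 6), (255, 285, 354, 9), (270, 285, 353, 69), (285, 291, 347, 57)]
dark [(225, 285, 343, 58), (240, 285, 352, 68), (255, 290, 357, 60), (270, 355, 359, 5), (285, 350, 359, 6), (300, 292, 359, 22), (315, 291, 351, 11)]
[618.7 316.3 273.8] [-179.9  -45.     9.9] 15.112405055045075
pos [617.5 315.5 269.7] rot units [-0.84 -9.73  2.06] then shift [-5.02 20.52 -1.01] shift first [-5.32 19.35 -6.68]
joints [-38.  -0.  88.  -0.  93.  52.] 0.0
```

The brush is held (gap 15.1, head visible at rows 225–290) and clear of the cup. I'll turn to tool-down and carry it to the tray.

Emit:
{"api": "apply_moves", "payload": {"deltas": [[0, 0, 0, -0.08, -0.97, 0.21, 0], [0, 0, 0, -0.08, -0.97, 0.21, 0], [0, 0, 0, -0.08, -0.97, 0.21, 0], [0, 0, 0, -0.08, -0.97, 0.21, 0], [0, 0, 0, -0.08, -0.97, 0.21, 0], [0, 0, 0, -0.08, -0.97, 0.21, 0], [0, 0, 0, -0.09, -0.97, 0.2, 0], [0, 0, 0, -0.09, -0.97, 0.2, 0]]}}

```text
time: 52.65
tool_pos: [617.2, 315.4, 268.5]
tcp_rot: [-179.3, -8.8, 1.8]
ft_force: [0.0, -0.7, -0.6]
finger_gap: 15.6
grip_force: 58.3
```

Emit:
{"api": "apply_moves", "payload": {"deltas": [[0, 0, 0, -0.09, -0.97, 0.2, 0], [0, 0, 0, -0.09, -0.97, 0.2, 0], [-0.2, 0.6, 0, 0, 0, 0, 0], [-0.2, 1, 0, 0, 0, 0, 0], [-0.2, 1, 0, 0, 0, 0, 0], [-0.2, 1, 0, 0, 0, 0, 0], [-0.2, 1, 0, 0, 0, 0, 0], [-0.2, 1, 0, 0, 0, 0, 0]]}}

```text
time: 53.65
tool_pos: [581.0, 146.5, 268.2]
tcp_rot: [-180.0, -0.0, 0.0]
ft_force: [0.8, 0.8, -0.7]
finger_gap: 15.4
grip_force: 58.3
```

Emit:
{"api": "apply_moves", "payload": {"deltas": [[-0.2, 1, 0, 0, 0, 0, 0], [-0.2, 1, 0, 0, 0, 0, 0], [-0.2, 1, 0, 0, 0, 0, 0], [-0.2, 1, 0, 0, 0, 0, 0], [-0.2, 1, 0, 0, 0, 0, 0], [-0.2, 1, 0, 0, 0, 0, 0], [-0.2, 1, 0, 0, 0, 0, 0], [-0.2, 1, 0, 0, 0, 0, 0]]}}

```text
time: 54.65
tool_pos: [533.2, -93.2, 267.9]
tcp_rot: [-179.9, -0.0, 0.0]
ft_force: [0.3, -0.3, 0.2]
finger_gap: 16.0
grip_force: 58.3
```

Emit:
{"api": "apply_moves", "payload": {"deltas": [[-0.2, 1, 0, 0, 0, 0, 0], [-0.2, 1, 0, 0, 0, 0, 0], [-0.2, 1, 0, 0, 0, 0, 0], [-0.2, 1, 0, 0, 0, 0, 0], [-0.2, 1, 0, 0, 0, 0, 0], [-0.2, 1, 0, 0, 0, 0, 0], [-0.2, 1, 0, 0, 0, 0, 0], [-0.2, 1, 0, 0, 0, 0, 0]]}}

```text
time: 55.65
tool_pos: [485.5, -332.9, 267.3]
tcp_rot: [-179.8, -0.0, 0.0]
ft_force: [-0.2, 1.0, -0.9]
finger_gap: 15.5
grip_force: 58.3
```

```bash
python3 hb.py w19; python3 goto.py 467 -425 150 0 -45
```

```text
wood [(300, 306, 335, 30), (315, 309, 331, 23)]
steel [(90, 353, 359, 7), (105, 353, 359, 7), (240, 355, 359, 5), (255, 285, 354, 9), (270, 286, 353, 68), (285, 291, 348, 58), (315, 298, 345, 24)]
dark [(0, 285, 295, 11), (15, 285, 294, 10), (30, 285, 293, 8), (45, 285, 292, 8), (60, 285, 291, 7), (120, 295, 358, 64), (135, 293, 358, 66), (150, 291, 357, 67), (165, 288, 357, 70), (180, 286, 358, 72), (195, 285, 357, 73), (210, 285, 357, 73), (225, 285, 357, 73), (240, 285, 353, 69), (255, 290, 359, 63), (270, 355, 359, 5), (285, 285, 359, 16), (300, 285, 359, 36), (315, 285, 359, 26)]
[ 485.5 -332.9  267.3] [-179.8   -0.     0. ] 15.511407821978
pos [ 484.8 -334.5  267. ] rot units [-0.04 -9.82 -0.02] then shift [2.34 3.02 3.18] shift first [-0.59  3.03  3.89]
joints [-34.  52.  46. -27. 118.  51.] 0.0
```

```bash
python3 - <<'E'
from h import *
im=cv2.imread("pics/w19.png"); hsv=cv2.cvtColor(im,cv2.COLOR_BGR2HSV); v=hsv[...,2].astype(int)
print("col 325 v",[(r,v[r,325]) for r in range(96,320,4)])
p,r=pose(); C=cam("wrist",sense())
for ang in (40,45,50):
    a=np.radians(ang); u=np.array([np.cos(a),0,-np.sin(a)]); n=np.array([np.sin(a),0,np.cos(a)])
    pts=[np.array([0,0,-5])+l*u+k*n for l,k in ((85,15),(85,-15),(35,-15),(35,-8))]
    print(ang,proj(C,np.array([p+r@q for q in pts])).round(1)[:,1])
E
```

```text
col 325 v [(96, np.int64(133)), (100, np.int64(133)), (104, np.int64(135)), (108, np.int64(133)), (112, np.int64(133)), (116, np.int64(70)), (120, np.int64(32)), (124, np.int64(38)), (128, np.int64(33)), (132, np.int64(37)), (136, np.int64(34)), (140, np.int64(42)), (144, np.int64(33)), (148, np.int64(36)), (152, np.int64(34)), (156, np.int64(40)), (160, np.int64(41)), (164, np.int64(35)), (168, np.int64(36)), (172, np.int64(42)), (176, np.int64(43)), (180, np.int64(35)), (184, np.int64(40)), (188, np.int64(39)), (192, np.int64(41)), (196, np.int64(41)), (200, np.int64(36)), (204, np.int64(38)), (208, np.int64(40)), (212, np.int64(35)), (216, np.int64(39)), (220, np.int64(42)), (224, np.int64(33)), (228, np.int64(32)), (232, np.int64(35)), (236, np.int64(28)), (240, np.int64(26)), (244, np.int64(34)), (248, np.int64(31)), (252, np.int64(32)), (256, np.int64(36)), (260, np.int64(33)), (264, np.int64(164)), (268, np.int64(154)), (272, np.int64(130)), (276, np.int64(130)), (280, np.int64(131)), (284, np.int64(131)), (288, np.int64(134)), (292, np.int64(110)), (296, np.int64(111)), (300, np.int64(141)), (304, np.int64(142)), (308, np.int64(143)), (312, np.int64(141)), (316, np.int64(139))]
40 [ 91.8 185.1 273.  253.8]
45 [107.6 221.1 283.1 262.8]
50 [128.3 261.2 293.  272. ]
```

```bash
python3 - <<'E'
from h import *
S=cam("scene");D=cam("side")
print("mug mid",tri([S,D],[(180,206),(367,178)]).round(1),"base",onz(S,[(181,221)],0).round(),onz(D,[(367,193)],0).round())
W=cam("wrist",json.load(open("pics/w3.json")))
im=cv2.imread("pics/w3.png"); hsv=cv2.cvtColor(im,cv2.COLOR_BGR2HSV); print("w3 mug base edge z0 (left)",onz(W,[(551,98),(570,130),(575,70)],5).round())
E
```

```text
mug mid [ 678.1 -415.1   43.6] base [[ 696. -404.    0.]] [[ 659. -391.    0.]]
w3 mug base edge z0 (left) [[ 680. -374.    5.]
 [ 629. -417.    5.]
 [ 723. -405.    5.]]
```

The mug is at about (676,-412). At tilt −40° the gripper clears it, and the brush foot just touches the tray floor at release.

```bash
python3 goto.py 475 -425 160 1 -40
```

```text
pos [ 484.8 -334.5  267. ] rot units [-0.12 -8.73 -0.23] then shift [2.   3.01 2.98] shift first [-0.32  3.03  3.56]
joints [-35.  48.  49. -24. 115.  51.] 0.0
```

Emit:
{"api": "apply_moves", "payload": {"deltas": [[-0.1, 1, 0, 0, 0, 0, 0], [-0.1, 1, 0, 0, 0, 0, 0], [-0.12, 1, 0, 0, 0, 0, 0], [0, 0, 0, -0.01, -0.97, -0.03, 0], [0, 0, 0, -0.01, -0.97, -0.03, 0], [0, 0, 0, -0.01, -0.97, -0.03, 0], [0, 0, 0, -0.01, -0.97, -0.03, 0], [0, 0, 0, -0.01, -0.97, -0.03, 0]]}}

```text
time: 56.75
tool_pos: [476.9, -421.5, 267.9]
tcp_rot: [-179.9, 22.3, 0.8]
ft_force: [-1.1, 0.1, -0.8]
finger_gap: 15.7
grip_force: 58.5
```

Emit:
{"api": "apply_moves", "payload": {"deltas": [[0, 0, 0, -0.01, -0.97, -0.03, 0], [0, 0, 0, -0.01, -0.97, -0.03, 0], [0, 0, 0, -0.01, -0.97, -0.02, 0], [0, 0, 0, 0, -0.97, 0, 0], [0, 0, 0, 0, 0, 0, 0]]}}

```text
time: 57.38
tool_pos: [477.3, -421.1, 265.6]
tcp_rot: [-179.7, 40.1, 1.4]
ft_force: [-0.6, 1.0, -0.6]
finger_gap: 15.5
grip_force: 58.5
```

```bash
python3 goto.py 475 -425 60 1 -40;python3 goto.py 475 -425 23.2 1 -40; python3 - <<'E'
from h import *
s,im=snap("wrist","pics/w20.png"); v=cv2.cvtColor(im,cv2.COLOR_BGR2HSV)[...,2].astype(int); print([(r,v[r,325]) for r in range(100,130,2)]+[(r,v[r,325]) for r in range(255,305,3)], s["finger_gap"])
C=cam("wrist",s); print("tray centre px",proj(C,np.array([[467.,-425,3],[343,-485,14],[350,-368,14]])).round())
E
```

```text
pos [ 477.3 -421.1  265.6] rot units [-0.    0.01  0.07] then shift [4.35 0.13 5.3 ] shift first [4.35 0.16 5.3 ]
joints [-35.  54.  51. -23. 107.  54.] 0.0
pos [ 477.3 -421.1  265.6] rot units [-0.    0.01  0.07] then shift [5.13 0.13 6.24] shift first [5.14 0.16 6.24]
joints [-35.  57.  51. -23. 105.  55.] 0.0
[(100, np.int64(195)), (102, np.int64(194)), (104, np.int64(195)), (106, np.int64(195)), (108, np.int64(195)), (110, np.int64(190)), (112, np.int64(131)), (114, np.int64(129)), (116, np.int64(48)), (118, np.int64(36)), (120, np.int64(36)), (122, np.int64(39)), (124, np.int64(34)), (126, np.int64(32)), (128, np.int64(36)), (255, np.int64(44)), (258, np.int64(45)), (261, np.int64(48)), (264, np.int64(140)), (267, np.int64(139)), (270, np.int64(193)), (273, np.int64(195)), (276, np.int64(193)), (279, np.int64(192)), (282, np.int64(125)), (285, np.int64(122)), (288, np.int64(126)), (291, np.int64(178)), (294, np.int64(203)), (297, np.int64(204)), (300, np.int64(212)), (303, np.int64(213))] 15.48912944131228
tray centre px [[327.  20.]
 [368. 122.]
 [280. 116.]]
```

Emit:
{"api": "apply_moves", "payload": {"deltas": [[0.72, 0.03, 0.88, 0, 0, 0, 0], [0.72, 0.03, 0.88, 0, 0, 0, 0], [0.72, 0.03, 0.88, 0, 0, 0, 0], [0.72, 0.03, 0.88, 0, 0, 0, 0], [0.72, 0.03, 0.88, 0, 0, 0, 0], [0.72, 0.03, 0.88, 0, 0, 0, 0], [0, 0, 0, 0, 0, 0, 0], [0, 0, 0, 0, 0, 0, 0]]}}

```text
time: 58.42
tool_pos: [475.8, -428.1, 66.9]
tcp_rot: [179.9, 39.7, 1.1]
ft_force: [0.3, 0.6, 0.3]
finger_gap: 15.0
grip_force: 58.4
```

```bash
python3 goto.py 475 -425 23.2 1 -40; python3 - <<'E'
from h import *
s,im=snap("wrist","pics/w21.png"); C=cam("wrist",s)
# tray far corners: print predicted vs grey edges along column of image near rows
print(proj(C,np.array([[588.,-365,14],[587,-483,14],[345,-485,14],[350,-367,14]])).round())
hsv=cv2.cvtColor(im,cv2.COLOR_BGR2HSV).astype(int); teal=(hsv[...,0]>75)&(hsv[...,0]<100)&(hsv[...,1]>70)
for r in (60,100,150,200): 
    u=np.where(~teal[r])[0]; d=np.diff(np.r_[0,(~teal[r]).astype(int),0]); print(r,[(a,b) for a,b in zip(np.where(d==1)[0],np.where(d==-1)[0]) if b-a>8])
E
```

```text
pos [ 475.8 -428.1   66.9] rot units [ 0.03 -0.07  0.01] then shift [ 0.92 -0.1   1.13] shift first [ 0.91 -0.11  1.14]
joints [-35.  57.  51. -23. 105.  55.] 0.0
[[104. -80.]
 [524. -65.]
 [379. 263.]
 [254. 260.]]
60 [(np.int64(67), np.int64(77)), (np.int64(92), np.int64(103)), (np.int64(109), np.int64(120)), (np.int64(179), np.int64(468)), (np.int64(512), np.int64(640))]
100 [(np.int64(195), np.int64(450)), (np.int64(478), np.int64(488)), (np.int64(489), np.int64(640))]
150 [(np.int64(214), np.int64(435)), (np.int64(460), np.int64(640))]
200 [(np.int64(234), np.int64(408)), (np.int64(411), np.int64(424)), (np.int64(431), np.int64(640))]
```

Emit:
{"api": "apply_moves", "payload": {"deltas": [[0.3, 0, 0.37, 0, 0, 0, 0], [0.3, 0, 0.37, 0, 0, 0, 0], [0.2, 0, 0.25, 0, 0, 0, 0], [0.1, 0, 0.12, 0, 0, 0, 0], [0, 0, 0, 0, 0, 0, 0], [0, 0, 0, 0, 0, 0, 0]]}}

```text
time: 59.22
tool_pos: [475.0, -427.8, 22.6]
tcp_rot: [-180.0, 39.8, 1.2]
ft_force: [-0.2, 0.5, -0.8]
finger_gap: 15.6
grip_force: 58.4
```

Emit:
{"api": "apply_moves", "payload": {"deltas": [[0.02, 0, 0.03, 0, 0, 0, 0], [0, 0, 0, 0, 0, 0, 0.25], [0, 0, 0, 0, 0, 0, 0.3], [0, 0, 0, 0, 0, 0, 0.6], [0, 0, 0, 0, 0, 0, 0.6], [0, 0, 0, 0, 0, 0, 0.6]]}}

```text
time: 59.98
tool_pos: [474.6, -427.6, 21.1]
tcp_rot: [-179.9, 39.8, 1.2]
ft_force: [-0.7, 0.3, 0.7]
finger_gap: 51.6
grip_force: 0.0
```

```bash
python3 goto.py 474 -428 150 1 -40
```

```text
pos [ 474.6 -427.6   21.1] rot units [ 0.02 -0.04  0.03] then shift [-2.78  0.01 -3.28] shift first [-2.77  0.01 -3.29]
joints [-35.  49.  50. -24. 114.  51.] 0.0
```

Released; now straight up, then tool-down, moving back and up for a check.

Emit:
{"api": "apply_moves", "payload": {"deltas": [[-0.35, 0, -0.41, 0, 0, 0, 0.6], [-0.7, 0, -0.83, 0, 0, 0, 0.6], [-0.7, 0, -0.83, 0, 0, 0, 0.6], [-0.7, 0, -0.83, 0, 0, 0, 0.6], [-0.7, 0, -0.83, 0, 0, 0, 0.6], [-0.7, 0, -0.83, 0, 0, 0, 0.6], [-0.7, 0, -0.83, 0, 0, 0, 0.6], [-0.7, 0, -0.83, 0, 0, 0, 0.6]]}}

```text
time: 60.98
tool_pos: [473.0, -427.7, 267.9]
tcp_rot: [180.0, 39.7, 1.1]
ft_force: [0.7, -0.2, -0.5]
finger_gap: 51.4
grip_force: 0.0
```

Emit:
{"api": "apply_moves", "payload": {"deltas": [[0, 0, 0, 0, 1, 0, 0.6], [0, 0, 0, 0, 1, 0, 0.6], [0, 0, 0, 0, 1, 0, 0.6], [0, 0, 0, 0, 1, 0, 0.6], [0, 0, 0, 0, 1, 0, 0.6], [0, 0, 0, 0, 1, 0, 0.6], [0, 0, 0, 0, 1, 0, 0.6], [0, 0, 0, 0, 1, 0, 0.6]]}}

```text
time: 61.98
tool_pos: [473.0, -427.9, 267.1]
tcp_rot: [179.9, 2.9, 1.2]
ft_force: [-0.2, -0.2, 0.7]
finger_gap: 51.1
grip_force: 0.0
```

Emit:
{"api": "apply_moves", "payload": {"deltas": [[-0.5, -1, -0.5, 0, 0.7, 0, 0.6], [-0.5, -1, -0.5, 0, 0, 0, 0.6], [-0.5, -1, -0.5, 0, 0, 0, 0.6], [0, 0, 0, 0, 0, 0, 0.6], [0, 0, 0, 0, 0, 0, 0.6]]}}

```text
time: 62.6
tool_pos: [427.1, -339.0, 311.8]
tcp_rot: [180.0, -0.1, 1.2]
ft_force: [-0.4, -0.1, -0.2]
finger_gap: 51.4
grip_force: 0.0
```

```bash
cat > chk.py <<'E'
from bd import *
s,im=snap("wrist","pics/fin.png"); C=cam("wrist",s); print(np.round(s["tool_pos"],1),np.round(s["tcp_rot"],1),s["time"])
hsv=cv2.cvtColor(im,cv2.COLOR_BGR2HSV).astype(int); w=((hsv[...,0]>8)&(hsv[...,0]<22)&(hsv[...,1]>70)&(hsv[...,2]>60)); w[260:]=0
for m,c,st in blobs(w,150):
    p=np.argwhere(m)[:,::-1].astype(np.float32); r=cv2.minAreaRect(p); Q=onz(C,cv2.boxPoints(r),20); print("wood",st,np.round(c,1)); print(Q.round(1)[:,:2].tolist(),"mean",Q.mean(0).round(1))
dk=(hsv[...,2]<55)
dk[250:]=0
for m,c,st in blobs(dk,150): print("dark",st,onz(C,[c],15).round(1)[0])
c=proj(C,np.array([[588.,-369,14],[587,-487,14],[345,-489,14],[350,-371,14]])).round(); print("tray corners px",c.tolist())
s2,im2=snap("side","pics/fins.png"); s2,im2=snap("scene","pics/finsc.png")
E
python3 chk.py
```

```text
[ 427.1 -339.   311.8] [ 1.8e+02 -1.0e-01  1.2e+00] 62.6
wood [ 374  102   20  106 1386] [383.3 153.8]
[[365.6, -416.7], [514.9, -416.5], [514.1, -435.3], [364.5, -437.3]] mean [ 439.8 -426.4   20. ]
wood [  0 205  12  30 193] [  4.5 220.3]
[[356.6, 148.3], [356.9, 130.7], [309.3, 143.5], [308.8, 161.6]] mean [332.9 146.   20. ]
dark [  0   0  58  39 603] [606.1  63.7  15. ]
dark [ 53   0  57  37 639] [607.1 -10.7  15. ]
dark [109   0  53  32 596] [610.3 -84.   15. ]
dark [ 237    0   57   23 1117] [ 624.4 -264.2   15. ]
dark [382  62  16  20 269] [ 554.1 -427.1   15. ]
tray corners px [[347.0, 43.0], [437.0, 46.0], [419.0, 219.0], [342.0, 215.0]]
```

The handle lies flat in the tray: foot at x=365, grip ≈(480,-426), head ≈(554,-427). I'll re-check the boards before handing in.

Emit:
{"api": "apply_moves", "payload": {"deltas": [[0.3, -1, -0.2, 0, 0, 0, 0.6], [0.3, -1, -0.2, 0, 0, 0, 0.6], [0.3, -1, -0.2, 0, 0, 0, 0.6], [0.3, -1, -0.2, 0, 0, 0, 0.6], [0.3, -1, -0.2, 0, 0, 0, 0.6], [0.3, -1, 0, 0, 0, 0, 0.6], [0.3, -1, 0, 0, 0, 0, 0.6], [0, 0, 0, 0, 0, 0, 0.6]]}}

```text
time: 63.75
tool_pos: [486.3, -126.2, 340.6]
tcp_rot: [-179.9, -0.0, 1.3]
ft_force: [0.2, -0.3, -0.1]
finger_gap: 51.0
grip_force: 0.0
```

```bash
python3 look.py w22; python3 - <<'E'
from bd import *
s=json.load(open("pics/w22.json")); C=cam("wrist",s); im=cv2.imread("pics/w22.png"); hsv=cv2.cvtColor(im,cv2.COLOR_BGR2HSV).astype(int); w=((hsv[...,0]>8)&(hsv[...,0]<22)&(hsv[...,1]>70)&(hsv[...,2]>60)); w[260:]=0
for m,c,st in blobs(w,300): print(st,c.round(1),onz(C,[c],20).round(1))
s0=dict(s); s0["tool_pos"]=[427.1,-339.0,311.8]; s0["tcp_rot"]=[180,-.1,1.2]
b=[c for m,c,st in blobs(w,300) if c[0]>400]
if b: print("handle centre tri",tri([cam("wrist",s0),C],[(383.3,153.8),b[-1]]).round(1))
E
```

```text
[ 486.3 -126.2  340.6] [-1.7992e+02 -2.0000e-02  1.2900e+00]
[649.7 -93.1] 2.1 [98.2 51.8] grip [605.7 -94.7] units dx,dy [ 4.004 -0.958] az -0.18
[648.9 -18.8] 3.5 [95.8 52.1] grip [605.  -21.5] units dx,dy [ 4.034 -3.399] az -0.48
[647.5  53.4] 2.8 [96.4 53.2] grip [603.6  51.3] units dx,dy [ 4.041 -5.824] az -0.33
[643.6 127.6] 3.8 [96.8 51.3] grip [599.7 124.7] units dx,dy [ 3.968 -8.274] az -0.55
[ 494  147   34   92 1465] [510.2 192.1] [[ 444.7 -423.7   20. ]]
[113 229  44  31 554] [134.8 245.5] [[338.7 182.   20. ]]
handle centre tri [ 443.6 -426.6   15.6]
```

```bash
python3 - <<'E'
from bd import *
for f in ("w14","w22"):
    s=json.load(open(f"pics/{f}.json")); C=cam("wrist",s); im=cv2.imread(f"pics/{f}.png"); hsv=cv2.cvtColor(im,cv2.COLOR_BGR2HSV).astype(int); h,sa,v=[hsv[...,i] for i in range(3)]
    g=((h>45)&(h<82)&(sa>90)&(v>25)); g[150:]=0; a=np.radians(3.2)
    for m,c,st in blobs(g,300):
        P=onz(C,np.argwhere(m)[:,::-1],20)[:,:2]-[593,12.3]; u=P@[np.cos(a),np.sin(a)]; w=P@[-np.sin(a),np.cos(a)]; print(f,st[:4],"tail",np.percentile(u,1).round(1),"front",np.percentile(u,99).round(1),"lat",np.median(w).round(1))
E
```

```text
w14 [303  34  37  73] tail 7.3 front 100.4 lat 105.3
w14 [353  34  41  73] tail 7.5 front 100.7 lat 31.4
w14 [405  34  42  73] tail 7.8 front 101.1 lat -41.0
w14 [456  35  44  73] tail 8.2 front 100.8 lat -114.6
w22 [281   1  40  77] tail 8.1 front 100.6 lat -110.1
w22 [227   5  43  76] tail 6.2 front 99.5 lat -36.1
w22 [174   6  46  76] tail 7.3 front 100.7 lat 38.0
w22 [121   9  48  76] tail 7.2 front 100.6 lat 111.8
```

All four board tails sit at the same flush depth, unchanged since w14. The handle centre triangulates to z≈16, so the brush lies flat. Handing in.

```bash
python3 -c "
from bench import hand_in; print(hand_in())"
```

```text
the job is handed in; nothing more can be done
None
```

I handed the job in at about 64 s with all four boards measured home in their own bays, the cap pressed to the bottom and released, and the middle-sized brush lying flat in the tray; the hand-in gave no verdict, and I did not re-measure the cap's return or the bystanders at the end.

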